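# Guide cap on, bore probe held centred

## Task

Gently set the aluminium guide cap, boss upwards, on the rim of the bronze housing, centred so that its edge is flush with the rim all round, and let go of it. Then take the bore probe out of its stand and lower it upright through the cap's guide hole without touching the cap or the housing, until its tip is about 30 mm below the cap's underside. Finish while still holding it there, still and centred in the hole; leave the other things on the bench alone.

Things in the scene. Friction and masses are not known exactly. Their poses are not given: they have to be found in the camera images.
- housing: Olive-bronze hollow turned housing, fixed to the bench: foot flange 130 mm in diameter, tapering up to an open round rim 84 mm in outer diameter (wall about 8 mm) at 75 mm height. Origin: centre of its underside on the bench, z up; the rim's centre is 75 mm above it. Its inner floor is 10 mm above the bench.
- cap: Loose aluminium guide cap, 0.15 to 0.3 kg, flat on the bench at first: a flange 84 mm in diameter and 8 mm thick, under an upright round boss 44 mm in diameter, 45 mm in total height. A guide hole 26 mm in diameter runs straight down the middle through boss and flange. Flat underside. Origin: centre of the underside, z up along the hole; the hole's upper mouth is 45 mm above it. Grip it by the boss.
- stand: Bare steel upright tube on a round foot 80 mm in diameter, fixed: tube 36 mm outer diameter, 125 mm high, bore about 16 mm. The probe stands in it. Origin: centre of its underside on the bench.
- probe: Bore probe, loose, about 0.1 to 0.2 kg: a straight steel rod 10 mm in diameter and 120 mm long under a black round handle 28 mm in diameter and 60 mm long (steel band near its top). It starts upright in the stand, the handle resting on the tube's top, the tip 5 mm above the bench. Origin: the rod's tip, z up along the rod to the handle; the middle of the handle is 150 mm above it.
- probe_tip (a point): The lower end of the probe's rod, on its axis (the same point as the probe's origin).
- probe_neck (a point): The point on the probe's axis where the rod meets the handle's lower shoulder, 120 mm above the tip. With the tip 30 mm below the cap's underside it is 45 mm above the cap's top.
- spacer: Bystander: flat steel spacer ring, 70 mm in diameter, 40 mm hole, 12 mm high, without a boss, on the far part of the bench. Origin: centre of its underside.
- tin: Bystander: small empty aluminium cup, 68 mm in diameter, 45 mm high, on the far part of the bench. Origin: centre of its underside.
- blade: Bystander: green plastic turbine blade pattern lying flat, about 165 mm long, 50 mm wide and 22 mm high at its root, on the far part of the bench. Origin: at bench level, near its middle.
Things that resemble listed ones, but are neither listed nor needed, are in the scene too. Several things look just like the housing: the one meant starts nearest to the robot's base. What is shaped like the cap but green is not meant.

How it is judged:
On the way, in this order (a step that is already met when the one before it is completed fails the run):
1. the guide cap sits flat and centred on the housing's rim, released (horizontal distance between cap and housing below 0.004 m and z of cap in the frame of housing between 0.0725 and 0.0775 m and angle between cap's own z axis and vertical below 0.05 rad and contact force between the fingers and cap below 0.1 N and linear speed of cap below 0.02 m/s), for 0.3 s.
2. the probe is lifted out of its stand (height (world z) of probe_tip above 0.115 m and contact force between the fingers and probe above 1 N), for 0.1 s.
At the end, for the whole second after the job is handed in: Cap released, flat on the rim, within 4 mm of the housing's centre; probe held by the fingers, still, upright within 0.06 rad, tip and shoulder within 4.5 mm of the hole's axis, tip 18 to 42 mm below the cap's underside, touching neither cap, housing nor stand (all of step 1 and horizontal distance between each of probe_tip, probe_neck and cap below 0.0045 m and angle between probe's own z axis and vertical below 0.06 rad and z of probe_tip in the frame of cap between -0.042 and -0.018 m and contact force between the fingers and probe above 2 N and contact force between probe and cap below 0.2 N and contact force between probe and housing below 0.2 N and contact force between probe and stand below 0.2 N and linear speed of probe below 0.015 m/s); the arm keeps its last pose, push and grip.
It fails at once if the probe touches the guide cap (contact force between probe and cap above 0.5 N).
It fails at once if the probe touches the housing (contact force between probe and housing above 0.5 N).
It fails at once if the cap is dropped: it falls, not held, faster than 0.35 m/s (a fall of over 6 mm) (linear speed of cap above 0.35 m/s and contact force between the fingers and cap below 0.1 N).
It fails at once if the spacer ring, the tin or the green blade is moved by more than 20 mm (distance of any of spacer, tin, blade from where it was at the start of the episode above 0.02 m).
It also fails if it takes over 64 s, if anything falls off the work surface, if the arm or the gripper's body presses on something with over 40 N, if the wrist force passes 120 N, or if a joint passes its speed limit or range.

## Robot

A 6-joint arm with a two-finger parallel gripper is mounted at the origin on the work surface. World frame = base frame: x ahead of the robot, y to its left, z up, the work surface at z = 0. Lengths are in m, angles in rad, forces in N, time in s.
With the tool pointing down it reaches from about 0.4 to 0.825 m from the base axis. Payload 7 kg.
Tool frame: the origin (TCP) lies at the centre of the arm's flange, where the gripper is bolted on; the fingertips stand 178 mm ahead of it and the grasp point (between the pads) lies 159 mm ahead of it; x points along the fingers, z is the direction in which the jaws open and shut, and the axes are right-handed (so a half turn about x gives the same grasp; the last joint's range is limited). The gripper opens to 88 mm and grips with 3 to 60 N. Pads are 19 mm wide; open, the fingers measure 130 mm over their backs; the gripper's body (78 mm by 193 mm) begins 47 mm behind the grasp point.
Start: joints at [-0.819, 0.359, 0.012, 0, -1.224, -0.288], TCP at [0.302, -0.604, 0.405] pointing down, gripper open.
Joint ranges: [-3.07, 3.07], [-1.43, 2.12], [-1.02, 1.25], [-3.03, 1.67], [-3.05, -0], [-3.03, 3.03]. Speed limits (rad/s): [2.39, 2.39, 3.01, 3.14, 3.14, 3.14].

## Interface

Orientations are given as [roll, pitch, yaw] about the fixed x, y, z axes, in that order (R = Rz(yaw) Ry(pitch) Rx(roll)).
In Python, from station import telemetry, optics, job_done, finder gives the robot as it stands.
- The arm moves only by the tool play_rows, never from a script. Its argument "steps" is a list of rows, each an object of numbers: "gripper": the opening, from 0 (shut) to 1 (fully open); "tx", "ty", "tz": the shift along the tool's x, y, z in units of 25 mm (1.0 is 25 mm); "ax", "ay", "az": the turn, a rotation vector about the tool's x, y, z in units of 6 degrees (1.0 is 6 degrees). In form: [{"gripper": .., "tx": .., "ty": .., "tz": .., "ax": .., "ay": .., "az": ..}, ...]. A call has 1 to 20 rows; each row shifts and turns the commanded pose from where the row before left it, along the tool's axes as they then stand; what a row does not reach is not made up. A row lasts 1/12 s, in which the tool goes at most 41.7 mm and 7.16 degrees, less where a joint would pass 70% of its speed; a pose out of reach is approached as far as the arm can. A call is refused whole if a number of a shift passes 1 or a number of a turn 1, either way. A call with a gripper value outside its range is refused whole. The fingers move at their own pace and stop on an object; "newtons" is the grip in N (left out, the last holds). Time passes only in rows, so rows that do not move let the fingers close. It gives the time, the measured TCP pose, the force and the opening at its end, in the units of the state.
- telemetry.get_state(): the state, without advancing time (a new reading comes with each control period).
- optics.grab_frame(name): name is "scene" or "top"; returns the picture (480x640x3 uint8, red, green, blue); there is no depth.
- optics.calibration(name): a dict with "fx", "fy", "cx", "cy" (pixels), "k1" (the pictures are not rectified: a ray, as slopes to the right and down, at radius r is drawn at 1 + k1 r^2 times it, then the intrinsics apply), "T" (4x4, takes a point from camera to world coordinates). Camera axes: x right, y down, z forward; pixel columns grow to the right and rows downward; lengths in m; the calibration is good to about 2 mm. A picture is of the moment at which its call begins. calibration takes no time and is no camera call.
- job_done(): hands the job in, once; it reports no verdict.
Trained networks look in the newest picture that a camera, given by its name, has taken for a name from the list of things; names that differ only in an ending like _2 or _b are one class to them, and where a whole thing is asked for, a point or a joint stands for the part that bears it (a point fixed in the world has none). Each returns a list of dicts, best first, with "confidence" (0 to 1); they miss things now and then, are a little off and sometimes report something else, mostly with a low value. They report only what shows in the picture. A call takes as long as a camera call. They do not tell look-alikes from the thing itself.
- finder.look_for(query, camera): "extent" ([left, top, right, bottom] in pixels, round what is visible of it).
- finder.silhouettes(query, camera): "pixels" (480x640 bool, what is visible of it) and "extent" ([left, top, right, bottom] in pixels, round what is visible of it).
- finder.pinpoint(query, camera): "location" ([row, column] in pixels: a listed point, or the origin of a listed thing).
The state is a dict: "t": time; "q": joint angles; "qd": joint speeds; "joint_efforts": joint torques, N m; "eef_pos": TCP position; "ee_rot": TCP orientation; "force": force on the tool from outside, world axes, zero at the start; "moment": the same for the moment, N m; "width": finger opening in m.
Only numpy, scipy, OpenCV 4.12 (cv2) and the standard library are available. Lean on these libraries where they do the work, as an engineer would, in place of code of your own. Each camera call takes 0.05 s, during which the arm holds its last target.

## Working session

There is one attempt and no reset: what is moved stays moved. The work goes in short steps, Python scripts to look and compute and a tool call to move; the robot and the scene stay as the last step left them, time stands still between calls to the robot, and variables do not carry over. Pictures are saved under pics/ and viewed, and the job is handed in when it is done.

Besides the shell and the picture viewer there is one more tool, called after ">>>" in YAML: its name, and indented under it one key for each argument. play_rows: Moves the arm, as the interface text tells. Its arguments: {"type":"object","properties":{"steps":{"type":"array"},"newtons":{"type":"number"}},"required":["steps"]}

```bash
ls; mkdir -p pics
python3 - <<'E'
from station import telemetry, optics
import cv2,numpy as np
print(telemetry.get_state())
for n in ["scene","top"]:
    im=optics.grab_frame(n); cv2.imwrite(f"pics/{n}0.png",im[:,:,::-1]); 
    np.set_printoptions(precision=4,suppress=True); print(optics.calibration(n))
E
```

```text
pics
{'t': 0.0, 'q': array([-8.18891296e-01,  3.59356907e-01,  1.10341929e-02, -3.14112847e-04,
       -1.22411173e+00, -2.88108782e-01]), 'qd': array([-0.00040109, -0.00043578, -0.00056022,  0.0007942 , -0.00123506,
        0.00041283]), 'joint_efforts': array([ 7.45779507e-04, -5.82715845e+01,  2.93058068e+01,  6.99703261e+00,
        6.98031407e-03, -1.52005596e-04]), 'eef_pos': array([ 0.30186027, -0.60351008,  0.4037376 ]), 'ee_rot': array([0.10978805, 1.5691318 , 2.14427365]), 'force': array([-0.05608042,  0.38477083,  0.12685455]), 'moment': array([ 0.02859998, -0.01952332,  0.04347162]), 'width': 0.08759999374847877}
{'fx': 575.95171912995, 'fy': 575.95171912995, 'cx': 323.76838763871916, 'cy': 237.8485723062666, 'k1': -0.08331606888752954, 'T': array([[ 0.575 ,  0.6898, -0.44  ,  1.0465],
       [ 0.8181, -0.4916,  0.2984, -0.292 ],
       [-0.0105, -0.5315, -0.847 ,  0.9249],
       [ 0.    ,  0.    ,  0.    ,  1.    ]])}
{'fx': 436.4103562512054, 'fy': 436.4103562512054, 'cx': 318.01292475799045, 'cy': 232.59009068193095, 'k1': -0.08406899858119384, 'T': array([[-0.0179, -0.9975,  0.0681,  0.5337],
       [-0.9991,  0.0153, -0.0385,  0.0134],
       [ 0.0373, -0.0687, -0.9969,  0.8656],
       [ 0.    ,  0.    ,  0.    ,  1.    ]])}
```

View pics/scene0.png

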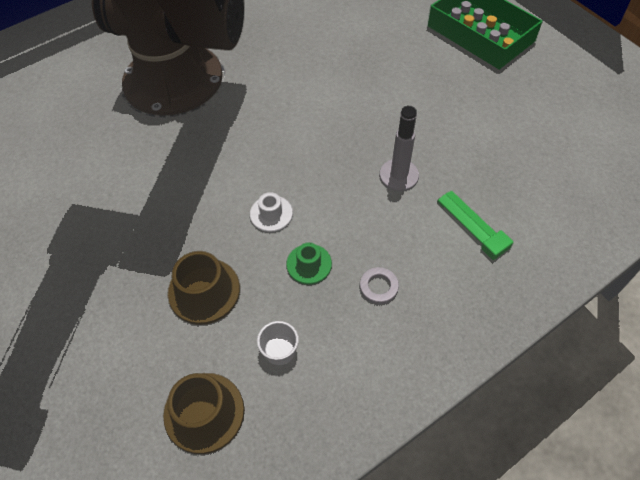

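View pics/top0.png

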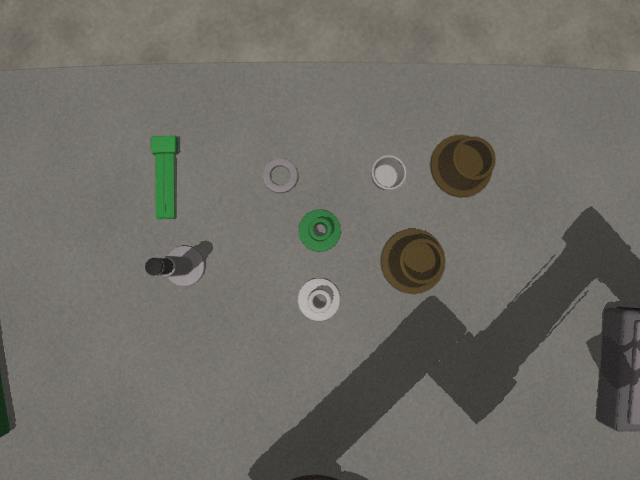

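```bash
cat > h.py <<'E'
import numpy as np,cv2
from station import telemetry, optics, finder
np.set_printoptions(precision=4,suppress=True)
def ray(cam,row,col):
    c=optics.calibration(cam); K=np.array([[c['fx'],0,c['cx']],[0,c['fy'],c['cy']],[0,0,1]])
    p=cv2.undistortPoints(np.array([[[col,row]]],float),K,np.array([c['k1'],0,0,0,0.]))[0,0]
    T=c['T']; return T[:3,3],T[:3,:3]@np.array([p[0],p[1],1])
def onz(cam,row,col,z):
    o,d=ray(cam,row,col); return (o+d*(z-o[2])/d[2])
def proj(cam,P):
    c=optics.calibration(cam); T=c['T']; q=(np.atleast_2d(P)-T[:3,3])@T[:3,:3]
    s=q[:,:2]/q[:,2:]; r2=(s**2).sum(1,keepdims=True); s=s*(1+c['k1']*r2)
    return s*[c['fx'],c['fy']]+[c['cx'],c['cy']]  # col,row
E
python3 - <<'E'
from h import *
for cam in ["scene","top"]:
    for q,z in [("housing",0),("cap",0),("stand",0),("probe",0.005),("probe_neck",.125),("spacer",0),("tin",0),("blade",0)]:
        for d in finder.pinpoint(q,cam):
            r,c=d['location']; print(cam,q,round(d['confidence'],2),(round(r,1),round(c,1)),onz(cam,r,c,z))
E
```

```text
scene housing 0.76 (288.0, 201.4) [ 0.5251 -0.2082  0.    ]
scene housing 0.75 (415.3, 207.2) [ 0.7328 -0.3125  0.    ]
scene cap 0.96 (214.4, 269.6) [ 0.4606 -0.0212  0.    ]
scene cap 0.79 (268.9, 308.9) [ 0.6052 -0.0271  0.    ]
scene stand 0.69 (174.1, 397.5) [0.5277 0.2445 0.    ]
scene stand 0.46 (223.5, 469.1) [0.7021 0.2811 0.    ]
scene probe_neck 0.94 (136.8, 403.5) [0.5361 0.2365 0.125 ]
scene spacer 0.61 (285.2, 381.5) [0.7089 0.0606 0.    ]
scene tin 0.62 (175.9, 398.7) [0.5328 0.2435 0.    ]
scene tin 0.58 (350.2, 282.9) [ 0.7098 -0.152   0.    ]
scene blade 0.55 (224.5, 467.5) [0.702  0.2769 0.    ]
top housing 0.83 (165.0, 459.3) [ 0.7278 -0.3136  0.    ]
top housing 0.7 (262.7, 414.0) [ 0.5293 -0.2115  0.    ]
top housing 0.18 (263.8, 184.5) [0.5351 0.2448 0.    ]
top cap 0.58 (292.9, 318.9) [ 0.4734 -0.0196  0.    ]
top stand 0.82 (264.3, 183.7) [0.5341 0.2464 0.    ]
top probe 0.62 (263.4, 184.6) [0.5359 0.2433 0.005 ]
top probe_neck 0.76 (266.2, 164.6) [0.5313 0.2453 0.125 ]
top spacer 0.75 (176.4, 283.9) [0.7068 0.0464 0.    ]
top tin 0.62 (178.3, 381.7) [ 0.701 -0.151  0.   ]
top tin 0.43 (175.9, 282.0) [0.7078 0.0502 0.    ]
top blade 0.86 (179.3, 166.0) [0.7045 0.2829 0.    ]
```

The housing candidates in the top picture are at (414,262) and (459,165) (col,row). The first is about 0.57 m from the base and the second about 0.79 m, so the first is meant. The cap candidates are white at (319,300) and green at (320,230), and the white one is meant. I'll confirm both in a crop and refine their positions with silhouettes.

```bash
cat >> h.py <<'E'
def disc(x,y,z,r,n=64):
    a=np.linspace(0,2*np.pi,n,endpoint=False); return np.c_[x+r*np.cos(a),y+r*np.sin(a),np.full(n,z)]
def render(cam,x,y,segs,S=8):
    # segs: list of frusta (z0,r0,z1,r1); union of hulls, returns antialiased mask
    m=np.zeros((480,640),np.uint8); out=np.zeros((480*4,640*4),np.uint8)
    for z0,r0,z1,r1 in segs:
        p=proj(cam,np.r_[disc(x,y,z0,r0),disc(x,y,z1,r1)])
        h=cv2.convexHull(((p+.5)*4-.5).astype(np.float32))
        cv2.fillConvexPoly(out,np.round(h*16).astype(np.int32),255,shift=4)
    return cv2.resize(out,(640,480),interpolation=cv2.INTER_AREA).astype(float)/255
MOD=dict(housing=[(0,.065,.008,.065),(.008,.055,.075,.042)],cap=[(0,.042,.008,.042),(.008,.022,.045,.022)],
  stand=[(0,.04,.006,.04),(.006,.018,.125,.018)])
from scipy.optimize import minimize
def fit(cam,mask,segs,x0):
    f=lambda p:np.abs(render(cam,p[0],p[1],segs)-mask).sum()
    r=minimize(f,x0,method='Nelder-Mead',options=dict(initial_simplex=np.array(x0)+np.array([[0,0],[.004,0],[0,.004]]),xatol=1e-5,fatol=.1))
    return r.x,r.fun/mask.sum()
E
python3 - <<'E'
from h import *
near=dict(housing=(.527,-.21),cap=(.467,-.020),stand=(.532,.245))
for cam in ["scene","top"]:
    im=optics.grab_frame(cam)
    for q in near:
        for d in finder.silhouettes(q,cam):
            m=d['pixels'].astype(float); c=np.argwhere(m).mean(0)
            p=proj(cam,[[*near[q],.02]])[0]
            if np.hypot(c[0]-p[1],c[1]-p[0])<25:
                e=d['extent'];print(cam,q,round(d['confidence'],2),np.round(e),m.sum(),fit(cam,m,MOD[q],near[q]))
                np.save(f"m_{cam}_{q}.npy",m)
    ims=im[:,:,::-1].copy()
    for q in near:
        try:m=np.load(f"m_{cam}_{q}.npy").astype(np.uint8)
        except: continue
        big=cv2.findContours(m,0,1)[0]; cv2.drawContours(ims,big,-1,(0,0,255),1)
    s=ims[150:330,150:470] if cam=="scene" else ims[190:330,140:470]
    cv2.imwrite(f"pics/{cam}_crop.png",cv2.resize(s,None,fx=2.4,fy=2.4,interpolation=0))
E
```

```text
scene housing 0.94 [167. 251. 241. 325.] 4113.0 (array([ 0.5338, -0.2084]), np.float64(0.0346009544104537))
scene cap 0.64 [251. 192. 293. 232.] 1317.0 (array([ 0.4608, -0.0191]), np.float64(0.04858040406747361))
scene stand 0.75 [381. 132. 419. 191.] 1459.0 (array([0.5317, 0.2438]), np.float64(0.15719872596056927))
top housing 0.72 [382. 232. 442. 294.] 3370.0 (array([ 0.5331, -0.2075]), np.float64(0.018086926165124802))
top cap 0.64 [299. 277. 340. 323.] 1276.0 (array([ 0.4618, -0.0183]), np.float64(0.1572776446001598))
top stand 0.58 [162. 245. 207. 292.] 1301.0 (array([0.531 , 0.2433]), np.float64(0.23258428659703695))
```

View pics/scene_crop.png

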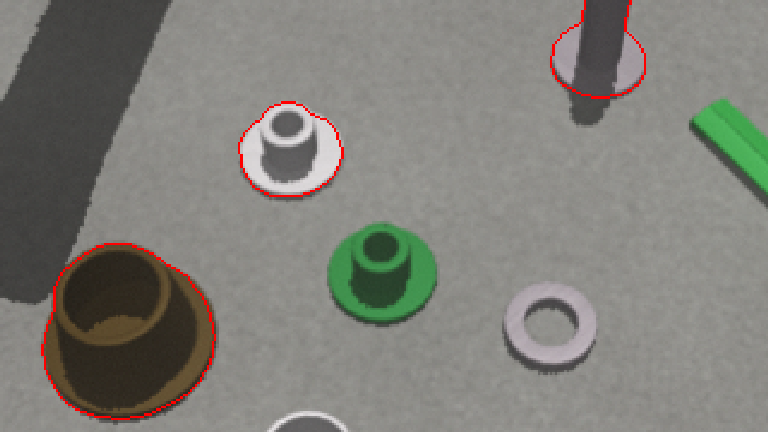

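View pics/top_crop.png

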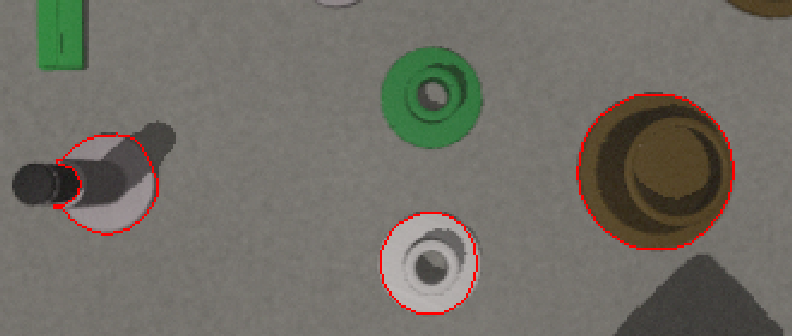

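The meant housing shows in brown and the silver cap beside its green look-alike. The top picture's cap mask looks clipped, so I'll refit it from brightness. I'll also fit the probe handle.

Run:
```python
from h import *
im=optics.grab_frame("top"); g=im.min(2).astype(float)
print(g[285:318,295:345:2].astype(int)[::4])
roi=np.zeros(g.shape,bool); roi[272:330,292:348]=1
m=((g>140)&roi).astype(np.uint8); h=cv2.convexHull(max(cv2.findContours(m,0,1)[0],key=cv2.contourArea))
M=np.zeros_like(m); cv2.fillConvexPoly(M,h,1); print(M.sum(),cv2.boundingRect(h),fit("top",M.astype(float),MOD['cap'],(.462,-.019)))
for cam in ["scene","top"]:
    if cam=="scene": optics.grab_frame(cam)
    for d in finder.silhouettes("probe",cam):
        m=d['pixels'].astype(float); e=np.round(d['extent']); print(cam,d['confidence'],e,m.sum())
        c=np.argwhere(m).mean(0); p=proj(cam,[[.532,.244,.155]])[0]
        if np.hypot(c[0]-p[1],c[1]-p[0])<20: print(fit(cam,m,[(.125,.014,.185,.014)],(.532,.244)))
```

```text
[[116 111 113 116 135 170 170 174 172 171 173 170 170 103 104 146 143 166
  166 160  80 115 115 110 116]
 [116 112 108 168 172 172 173 173 172 152  75  69  82  73  90  98 100 100
  101 168 167 125 111 111 113]
 [108 111 163 175 173 173 174 152 137 168 165 170 169 171 170 165 143 101
  101 145 169 169  99 114 109]
 [118 123 177 175 175 173 165 151 166 137  65  92 108 113 117 132 174 159
   97 144 170 169 147 108 112]
 [112 133 178 177 175 172 164 175 162  68  66  65  69  65  94  96 162 169
  122 173 168 168 145 112 112]
 [113 114 165 177 177 175 175 168 173 145  72  69  67  69  71 136 171 160
  161 171 168 171 130 113 110]
 [104 110 124 180 180 175 172 174 149 174 171 170 170 172 168 167 162 172
  170 171 170 143 114 112 110]
 [111 111 112 106 163 176 174 178 179 177 171 172 174 173 173 171 170 170
  172 168 124 113 109 113 110]
 [113 110 113 112 113 112 139 174 177 176 175 175 177 177 173 170 171 162
  121 113 111 114 112 115 115]]
1423 (298, 279, 42, 42) (array([ 0.4614, -0.0182]), np.float64(0.03855979496506966))
scene 0.61 [399. 105. 418. 137.] 481.0
(array([0.5317, 0.244 ]), np.float64(0.08114630467571644))
top 0.87 [147. 256. 173. 273.] 419.0
(array([0.5314, 0.244 ]), np.float64(0.07987271280827367))
```

Both cameras agree to about 1 mm: cap (0.461, -0.0187), housing (0.5335, -0.208), probe (0.5315, 0.244). The sizes and reach are plausible. Next I'll plan the moves.

```bash
cat >> h.py <<'E'
from scipy.spatial.transform import Rotation as Ro
def pose():
    s=telemetry.get_state(); return np.array(s['eef_pos']),Ro.from_euler('xyz',s['ee_rot']).as_matrix(),s
def plan(x,y,z,ang=None):
    p,R,s=pose(); 
    d=R.T@(np.array([x,y,z])-p)/.025
    print("t",round(s['t'],2),"pos",p,"jaw dir deg",np.degrees(np.arctan2(R[1,2],R[0,2])),"x-axis",R[:,0],"w",s['width'],"F",s['force'])
    print("d units tool",d,"mm world",(np.array([x,y,z])-p)*1e3)
    # keep vertical
    x0=R[:,0]; zt=R[:,2]
    if ang is not None: zt=np.array([np.cos(np.radians(ang)),np.sin(np.radians(ang)),0])
    zt=zt-[0,0,zt[2]]; zt/=np.linalg.norm(zt); X=np.array([0,0,-1.]); Rt=np.c_[X,np.cross(zt,X),zt]
    print("turn units",np.degrees(Ro.from_matrix(R.T@Rt).as_rotvec())/6)
E
python3 - <<'E'
from h import *
plan(.461,-.0187,.30); p,R,s=pose(); print(R,s['q'])
E
```

```text
t 1.5 pos [ 0.3019 -0.6037  0.4047] jaw dir deg 116.57262743950116 x-axis [ 0. -0. -1.] w 0.08772123813355372 F [ 0.2006 -0.4052 -0.2128]
d units tool [  4.1864 -16.1572  18.0815] mm world [ 159.0545  584.9754 -104.664 ]
turn units [ 0.     -0.0003  0.0002]
[[ 0.     -0.8944 -0.4473]
 [-0.     -0.4473  0.8944]
 [-1.     -0.     -0.    ]] [-0.8189  0.3586  0.0119 -0.     -1.2241 -0.2881]
```

>>> play_rows:
  steps:
    - {"gripper":1,"ty":-0.808,"tz":0.904}
    - {"gripper":1,"ty":-0.808,"tz":0.904}
    - {"gripper":1,"ty":-0.808,"tz":0.904}
    - {"gripper":1,"ty":-0.808,"tz":0.904}
    - {"gripper":1,"ty":-0.808,"tz":0.904}
    - {"gripper":1,"ty":-0.808,"tz":0.904}
    - {"gripper":1,"ty":-0.808,"tz":0.904}
    - {"gripper":1,"ty":-0.808,"tz":0.904}
    - {"gripper":1,"ty":-0.808,"tz":0.904}
    - {"gripper":1,"ty":-0.808,"tz":0.904}
    - {"gripper":1,"ty":-0.808,"tz":0.904}
    - {"gripper":1,"ty":-0.808,"tz":0.904}
    - {"gripper":1,"ty":-0.808,"tz":0.904}
    - {"gripper":1,"ty":-0.808,"tz":0.904}
    - {"gripper":1,"ty":-0.808,"tz":0.904}
    - {"gripper":1,"ty":-0.808,"tz":0.904}
    - {"gripper":1,"ty":-0.808,"tz":0.904}
    - {"gripper":1,"ty":-0.808,"tz":0.904}
    - {"gripper":1,"ty":-0.808,"tz":0.904}
    - {"gripper":1,"ty":-0.808,"tz":0.904}

```text
invalid input
```

Run:
```python
from h import *
plan(.461,-.0187,.192,90);print(pose()[2]['q'])
im=optics.grab_frame("scene");cv2.imwrite("pics/s1.png",im[:,:,::-1])
plan(.461,-.0187,.192,90)
```

```text
t 1.5 pos [ 0.3019 -0.6037  0.4047] jaw dir deg 116.57262743950116 x-axis [ 0. -0. -1.] w 0.08772123813355372 F [ 0.2006 -0.4052 -0.2128]
d units tool [  8.5064 -16.157   18.0816] mm world [ 159.0545  584.9754 -212.664 ]
turn units [ 4.4288 -0.0002  0.0003]
[-0.8189  0.3586  0.0119 -0.     -1.2241 -0.2881]
t 1.55 pos [ 0.3019 -0.6037  0.4047] jaw dir deg 116.57192386448979 x-axis [ 0.0001 -0.0001 -1.    ] w 0.08768124339541022 F [-0.4764 -0.3961 -0.6717]
d units tool [  8.5063 -16.1579  18.0826] mm world [ 159.0728  584.9965 -212.6837]
turn units [ 4.4287 -0.0007  0.0004]
```

>>> play_rows:
  steps:
    - {"gripper":1,"tx":0,"ty":-0.808,"tz":0.904,"ax":0,"ay":0,"az":0}
    - {"gripper":1,"tx":0,"ty":-0.808,"tz":0.904,"ax":0,"ay":0,"az":0}
    - {"gripper":1,"tx":0,"ty":-0.808,"tz":0.904,"ax":0,"ay":0,"az":0}
    - {"gripper":1,"tx":0,"ty":-0.808,"tz":0.904,"ax":0,"ay":0,"az":0}
    - {"gripper":1,"tx":0,"ty":-0.808,"tz":0.904,"ax":0,"ay":0,"az":0}
    - {"gripper":1,"tx":0,"ty":-0.808,"tz":0.904,"ax":0,"ay":0,"az":0}
    - {"gripper":1,"tx":0,"ty":-0.808,"tz":0.904,"ax":0,"ay":0,"az":0}
    - {"gripper":1,"tx":0,"ty":-0.808,"tz":0.904,"ax":0,"ay":0,"az":0}
    - {"gripper":1,"tx":0,"ty":-0.808,"tz":0.904,"ax":0,"ay":0,"az":0}
    - {"gripper":1,"tx":0,"ty":-0.808,"tz":0.904,"ax":0,"ay":0,"az":0}

```text
t: 2.38
eef_pos: [0.3815, -0.3098, 0.4049]
ee_rot: [-2.36, 1.57, -0.326]
force: [1.4, -0.5, -0.3]
width: 0.0876
```

>>> play_rows:
  steps:
    - {"gripper":1,"tx":0,"ty":-0.808,"tz":0.904,"ax":0,"ay":0,"az":0}
    - {"gripper":1,"tx":0,"ty":-0.808,"tz":0.904,"ax":0,"ay":0,"az":0}
    - {"gripper":1,"tx":0,"ty":-0.808,"tz":0.904,"ax":0,"ay":0,"az":0}
    - {"gripper":1,"tx":0,"ty":-0.808,"tz":0.904,"ax":0,"ay":0,"az":0}
    - {"gripper":1,"tx":0,"ty":-0.808,"tz":0.904,"ax":0,"ay":0,"az":0}
    - {"gripper":1,"tx":0,"ty":-0.808,"tz":0.904,"ax":0,"ay":0,"az":0}
    - {"gripper":1,"tx":0,"ty":-0.808,"tz":0.904,"ax":0,"ay":0,"az":0}
    - {"gripper":1,"tx":0,"ty":-0.808,"tz":0.904,"ax":0,"ay":0,"az":0}
    - {"gripper":1,"tx":0,"ty":-0.808,"tz":0.904,"ax":0,"ay":0,"az":0}
    - {"gripper":1,"tx":0,"ty":-0.808,"tz":0.904,"ax":0,"ay":0,"az":0}
    - {"gripper":1,"tx":0,"ty":0,"tz":0,"ax":0,"ay":0,"az":0}

```text
t: 3.3
eef_pos: [0.4623, -0.0152, 0.405]
ee_rot: [-1.617, 1.569, 0.42]
force: [0.5, 0.5, 0.9]
width: 0.0876
```

Run:
```python
from h import *
plan(.461,-.0187,.192);print(pose()[2]['q'])
im=optics.grab_frame("scene");cv2.imwrite("pics/s1.png",im[:,:,::-1])
plan(.461,-.0187,.192)
```

```text
t 3.3 pos [ 0.4623 -0.0152  0.405 ] jaw dir deg 116.7365337393135 x-axis [ 0.0015  0.0007 -1.    ] w 0.08760244782618956 F [0.4607 0.5435 0.9135]
d units tool [ 8.5201  0.1215 -0.1005] mm world [  -1.2603   -3.4665 -213.0083]
turn units [ 0.     -0.0007  0.0158]
[ 0.3946  0.0003 -0.4349 -0.     -1.134  -1.4988]
t 3.35 pos [ 0.4616 -0.0166  0.4048] jaw dir deg 116.76759609062772 x-axis [ 0.0005  0.0002 -1.    ] w 0.08761655217003489 F [ 0.0103 -0.9077  0.2594]
d units tool [ 8.5125  0.0642 -0.0623] mm world [  -0.6208   -2.0662 -212.8125]
turn units [ 0.     -0.0003  0.0054]
```

View pics/s1.png

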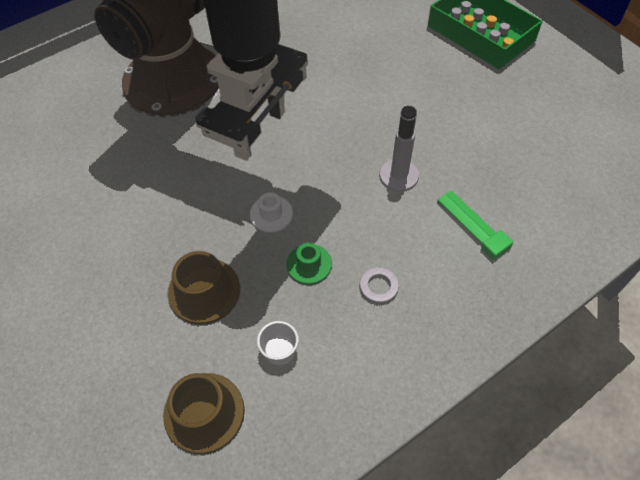

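The open gripper is above the cap, which sits at about (271,212) in its shadow. I'll descend.

>>> play_rows:
  steps:
    - {"gripper":1,"tx":1,"ty":0.03,"tz":-0.04,"ax":0,"ay":0,"az":0}
    - {"gripper":1,"tx":1,"ty":0,"tz":0,"ax":0,"ay":0,"az":0}
    - {"gripper":1,"tx":1,"ty":0,"tz":0,"ax":0,"ay":0,"az":0}
    - {"gripper":1,"tx":1,"ty":0,"tz":0,"ax":0,"ay":0,"az":0}
    - {"gripper":1,"tx":1,"ty":0,"tz":0,"ax":0,"ay":0,"az":0}
    - {"gripper":1,"tx":1,"ty":0,"tz":0,"ax":0,"ay":0,"az":0}
    - {"gripper":1,"tx":1,"ty":0,"tz":0,"ax":0,"ay":0,"az":0}
    - {"gripper":1,"tx":0.8,"ty":0,"tz":0,"ax":0,"ay":0,"az":0}
    - {"gripper":1,"tx":0.5,"ty":0,"tz":0,"ax":0,"ay":0,"az":0}
    - {"gripper":1,"tx":0.2,"ty":0,"tz":0,"ax":0,"ay":0,"az":0}
    - {"gripper":1,"tx":0,"ty":0,"tz":0,"ax":0,"ay":0,"az":0}
    - {"gripper":1,"tx":0,"ty":0,"tz":0,"ax":0,"ay":0,"az":0}

```text
t: 4.35
eef_pos: [0.4611, -0.0202, 0.1926]
ee_rot: [-2.308, 1.571, -0.273]
force: [-0.9, -0.2, -0.5]
width: 0.0878
```

Run:
```python
from h import *
im=optics.grab_frame("scene");cv2.imwrite("pics/s2.png",cv2.resize(im[120:280,180:380,::-1],None,fx=3,fy=3))
plan(.461,-.0187,.192)
```

```text
t 4.4 pos [ 0.4612 -0.0201  0.193 ] jaw dir deg 116.56779951144185 x-axis [ 0.0012  0.0003 -1.    ] w 0.08744336626924677 F [0.3633 0.8561 0.2629]
d units tool [ 0.0394 -0.0165  0.0525] mm world [-0.2173  1.3597 -0.9848]
turn units [ 0.     -0.0024  0.0112]
```

View pics/s2.png

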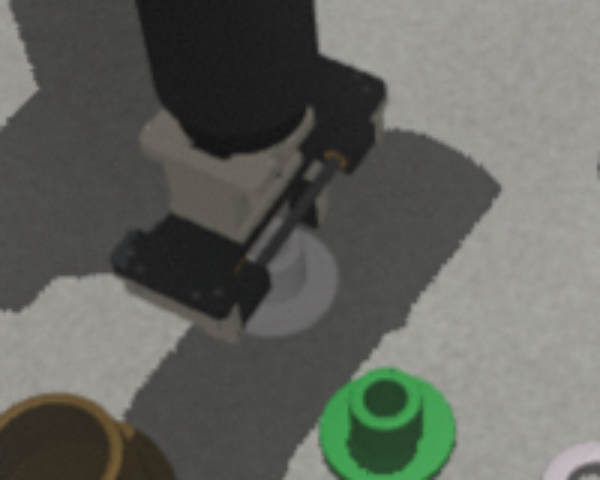

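>>> play_rows:
  newtons: 8
  steps:
    - {"gripper":0,"tx":0,"ty":0,"tz":0,"ax":0,"ay":0,"az":0}
    - {"gripper":0,"tx":0,"ty":0,"tz":0,"ax":0,"ay":0,"az":0}
    - {"gripper":0,"tx":0,"ty":0,"tz":0,"ax":0,"ay":0,"az":0}
    - {"gripper":0,"tx":0,"ty":0,"tz":0,"ax":0,"ay":0,"az":0}
    - {"gripper":0,"tx":0,"ty":0,"tz":0,"ax":0,"ay":0,"az":0}
    - {"gripper":0,"tx":0,"ty":0,"tz":0,"ax":0,"ay":0,"az":0}
    - {"gripper":0,"tx":0,"ty":0,"tz":0,"ax":0,"ay":0,"az":0}
    - {"gripper":0,"tx":0,"ty":0,"tz":0,"ax":0,"ay":0,"az":0}

```text
t: 5.07
eef_pos: [0.4608, -0.0199, 0.1922]
ee_rot: [-0.611, 1.571, 1.424]
force: [-0.8, -0.2, 0.7]
width: 0.0432
```

>>> play_rows:
  newtons: 8
  steps:
    - {"gripper":1,"tx":0,"ty":0,"tz":0,"ax":0,"ay":0,"az":0}
    - {"gripper":1,"tx":0,"ty":0,"tz":0,"ax":0,"ay":0,"az":0}
    - {"gripper":1,"tx":0,"ty":0,"tz":0,"ax":0,"ay":0,"az":0}
    - {"gripper":1,"tx":0,"ty":0,"tz":0,"ax":0,"ay":0,"az":0}
    - {"gripper":1,"tx":0,"ty":0,"tz":0,"ax":0,"ay":0,"az":0}

```text
t: 5.48
eef_pos: [0.4608, -0.0199, 0.1921]
ee_rot: [1.426, 1.571, -2.823]
force: [0.2, 0.2, -0.0]
width: 0.0712
```

>>> play_rows:
  steps:
    - {"gripper":1,"tx":0,"ty":0,"tz":0,"ax":-0.5,"ay":0,"az":0}
    - {"gripper":1,"tx":0,"ty":0,"tz":0,"ax":-1,"ay":0,"az":0}
    - {"gripper":1,"tx":0,"ty":0,"tz":0,"ax":-1,"ay":0,"az":0}
    - {"gripper":1,"tx":0,"ty":0,"tz":0,"ax":-1,"ay":0,"az":0}
    - {"gripper":1,"tx":0,"ty":0,"tz":0,"ax":-1,"ay":0,"az":0}
    - {"gripper":1,"tx":0,"ty":0,"tz":0,"ax":-1,"ay":0,"az":0}
    - {"gripper":1,"tx":0,"ty":0,"tz":0,"ax":-1,"ay":0,"az":0}
    - {"gripper":1,"tx":0,"ty":0,"tz":0,"ax":-1,"ay":0,"az":0}
    - {"gripper":1,"tx":0,"ty":0,"tz":0,"ax":-1,"ay":0,"az":0}
    - {"gripper":1,"tx":0,"ty":0,"tz":0,"ax":-1,"ay":0,"az":0}
    - {"gripper":1,"tx":0,"ty":0,"tz":0,"ax":-1,"ay":0,"az":0}
    - {"gripper":1,"tx":0,"ty":0,"tz":0,"ax":-1,"ay":0,"az":0}
    - {"gripper":1,"tx":0,"ty":0,"tz":0,"ax":-1,"ay":0,"az":0}
    - {"gripper":1,"tx":0,"ty":0,"tz":0,"ax":-1,"ay":0,"az":0}
    - {"gripper":1,"tx":0,"ty":0,"tz":0,"ax":-1,"ay":0,"az":0}
    - {"gripper":1,"tx":0,"ty":0,"tz":0,"ax":-0.5,"ay":0,"az":0}
    - {"gripper":1,"tx":0,"ty":0,"tz":0,"ax":0,"ay":0,"az":0}

```text
t: 6.9
eef_pos: [0.4608, -0.0199, 0.1921]
ee_rot: [-2.911, 1.571, 0.697]
force: [-0.3, -0.1, -0.1]
width: 0.0875
```

>>> play_rows:
  newtons: 15
  steps:
    - {"gripper":0,"tx":0,"ty":0,"tz":0,"ax":0,"ay":0,"az":0}
    - {"gripper":0,"tx":0,"ty":0,"tz":0,"ax":0,"ay":0,"az":0}
    - {"gripper":0,"tx":0,"ty":0,"tz":0,"ax":0,"ay":0,"az":0}
    - {"gripper":0,"tx":0,"ty":0,"tz":0,"ax":0,"ay":0,"az":0}
    - {"gripper":0,"tx":0,"ty":0,"tz":0,"ax":0,"ay":0,"az":0}
    - {"gripper":0,"tx":0,"ty":0,"tz":0,"ax":0,"ay":0,"az":0}
    - {"gripper":0,"tx":0,"ty":0,"tz":0,"ax":0,"ay":0,"az":0}
    - {"gripper":0,"tx":0,"ty":0,"tz":0,"ax":0,"ay":0,"az":0}
    - {"gripper":0,"tx":0,"ty":0,"tz":0,"ax":0,"ay":0,"az":0}

```text
t: 7.65
eef_pos: [0.4609, -0.0199, 0.1922]
ee_rot: [3.014, 1.571, 0.336]
force: [0.8, 1.0, 0.3]
width: 0.0442
```

Run:
```python
from h import *
plan(.5335,-.208,.305)
```

```text
t 7.65 pos [ 0.4609 -0.0199  0.1922] jaw dir deg -153.42837569454815 x-axis [ 0.0003  0.0001 -1.    ] w 0.044196073234366404 F [0.8237 0.9679 0.3041]
d units tool [-4.5114  8.0285  0.7689] mm world [  72.5593 -188.1229  112.7878]
turn units [-0.     -0.0027 -0.0004]
```

>>> play_rows:
  newtons: 20
  steps:
    - {"gripper":0,"tx":0,"ty":0,"tz":0,"ax":0,"ay":0,"az":0}
    - {"gripper":0,"tx":-0.3,"ty":0,"tz":0,"ax":0,"ay":0,"az":0}
    - {"gripper":0,"tx":-0.6,"ty":0,"tz":0,"ax":0,"ay":0,"az":0}
    - {"gripper":0,"tx":-0.8,"ty":0,"tz":0,"ax":0,"ay":0,"az":0}
    - {"gripper":0,"tx":-0.8,"ty":0,"tz":0,"ax":0,"ay":0,"az":0}
    - {"gripper":0,"tx":-0.8,"ty":0,"tz":0,"ax":0,"ay":0,"az":0}
    - {"gripper":0,"tx":-0.5,"ty":0,"tz":0,"ax":0,"ay":0,"az":0}
    - {"gripper":0,"tx":-0.2,"ty":0.2,"tz":0.07,"ax":0,"ay":0,"az":0}
    - {"gripper":0,"tx":0,"ty":0.5,"tz":0.1,"ax":0,"ay":0,"az":0}
    - {"gripper":0,"tx":0,"ty":0.9,"tz":0.1,"ax":0,"ay":0,"az":0}
    - {"gripper":0,"tx":0,"ty":1,"tz":0.1,"ax":0,"ay":0,"az":0}
    - {"gripper":0,"tx":0,"ty":1,"tz":0.1,"ax":0,"ay":0,"az":0}
    - {"gripper":0,"tx":0,"ty":1,"tz":0.1,"ax":0,"ay":0,"az":0}
    - {"gripper":0,"tx":0,"ty":1,"tz":0.1,"ax":0,"ay":0,"az":0}
    - {"gripper":0,"tx":0,"ty":1,"tz":0.1,"ax":0,"ay":0,"az":0}
    - {"gripper":0,"tx":0,"ty":0.8,"tz":0.0,"ax":0,"ay":0,"az":0}
    - {"gripper":0,"tx":0,"ty":0.5,"tz":0,"ax":0,"ay":0,"az":0}
    - {"gripper":0,"tx":0,"ty":0.15,"tz":0,"ax":0,"ay":0,"az":0}
    - {"gripper":0,"tx":0,"ty":0,"tz":0,"ax":0,"ay":0,"az":0}

```text
t: 9.23
eef_pos: [0.5334, -0.2093, 0.2914]
ee_rot: [-0.624, 1.569, 2.98]
force: [0.3, 0.1, -2.0]
width: 0.0443
```

Run:
```python
from h import *
im=optics.grab_frame("scene");cv2.imwrite("pics/s3.png",cv2.resize(im[150:350,80:330,::-1],None,fx=3,fy=3))
im=optics.grab_frame("top");cv2.imwrite("pics/t3.png",cv2.resize(im[180:340,330:530,::-1],None,fx=3,fy=3))
plan(.5335,-.209,.2672)
```

```text
t 9.33 pos [ 0.5331 -0.2081  0.2917] jaw dir deg -153.44224770734382 x-axis [-0.0011  0.0004 -1.    ] w 0.043972077769686674 F [-0.7129  0.712  -2.4353]
d units tool [0.9813 0.0387 0.0001] mm world [  0.4052  -0.8576 -24.5332]
turn units [-0.      0.0076  0.008 ]
```

View pics/s3.png

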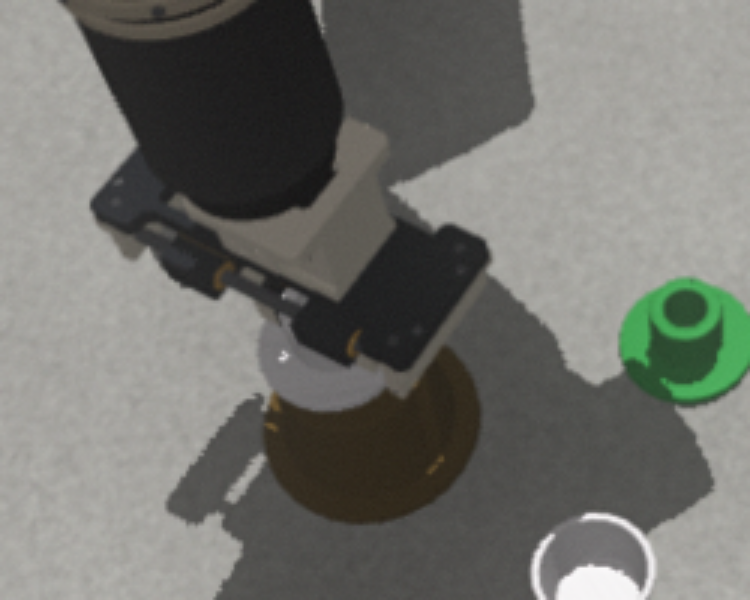

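View pics/t3.png

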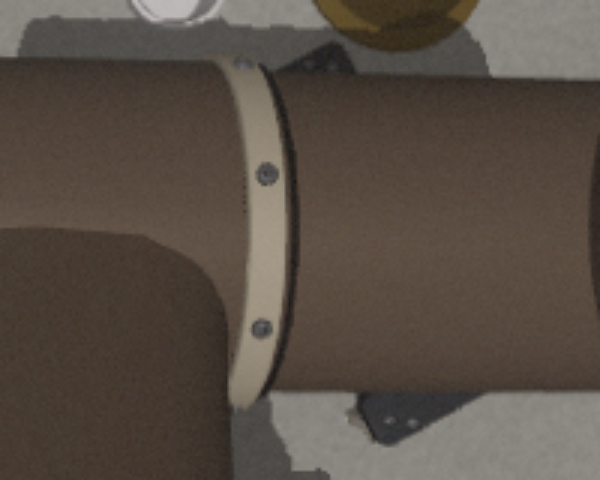

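The cap hangs level over the near housing. I'll lower it slowly until the force shows contact.

>>> play_rows:
  steps:
    - {"gripper":0,"tx":0.25,"ty":0.02,"tz":0,"ax":0,"ay":0,"az":0}
    - {"gripper":0,"tx":0.25,"ty":0,"tz":0,"ax":0,"ay":0,"az":0}
    - {"gripper":0,"tx":0.2,"ty":0,"tz":0,"ax":0,"ay":0,"az":0}
    - {"gripper":0,"tx":0.1,"ty":0,"tz":0,"ax":0,"ay":0,"az":0}
    - {"gripper":0,"tx":0.05,"ty":0,"tz":0,"ax":0,"ay":0,"az":0}
    - {"gripper":0,"tx":0,"ty":0,"tz":0,"ax":0,"ay":0,"az":0}
    - {"gripper":0,"tx":0,"ty":0,"tz":0,"ax":0,"ay":0,"az":0}

```text
t: 9.92
eef_pos: [0.5339, -0.2089, 0.2709]
ee_rot: [0.315, 1.571, -2.363]
force: [0.8, -0.8, -1.4]
width: 0.0439
```

Run:
```python
from h import *
plan(.5335,-.209,.2672)
```

```text
t 9.92 pos [ 0.5339 -0.2089  0.2709] jaw dir deg -153.41430980478103 x-axis [-0.0001 -0.0001 -1.    ] w 0.04393684455147568 F [ 0.76   -0.828  -1.4409]
d units tool [ 0.149  -0.0045  0.0172] mm world [-0.4352 -0.0933 -3.7239]
turn units [ 0.      0.0009 -0.0003]
```

>>> play_rows:
  steps:
    - {"gripper":0,"tx":0.06,"ty":0,"tz":0,"ax":0,"ay":0,"az":0}
    - {"gripper":0,"tx":0.04,"ty":0,"tz":0,"ax":0,"ay":0,"az":0}
    - {"gripper":0,"tx":0.03,"ty":0,"tz":0,"ax":0,"ay":0,"az":0}
    - {"gripper":0,"tx":0,"ty":0,"tz":0,"ax":0,"ay":0,"az":0}
    - {"gripper":0,"tx":0,"ty":0,"tz":0,"ax":0,"ay":0,"az":0}

```text
t: 10.33
eef_pos: [0.5338, -0.209, 0.2676]
ee_rot: [-0.599, 1.571, 3.007]
force: [-0.4, -0.3, -1.6]
width: 0.0437
```

Run:
```python
from h import *
plan(.5335,-.209,.2672)
im=optics.grab_frame("scene");cv2.imwrite("pics/s4.png",cv2.resize(im[220:330,120:270,::-1],None,fx=5,fy=5))
```

```text
t 10.33 pos [ 0.5338 -0.209   0.2676] jaw dir deg -153.430811726648 x-axis [-0.  0. -1.] w 0.04371007768617469 F [-0.4493 -0.2978 -1.5988]
d units tool [ 0.0176 -0.0069  0.0122] mm world [-0.3499  0.0183 -0.441 ]
turn units [-0.      0.0003  0.0002]
```

View pics/s4.png

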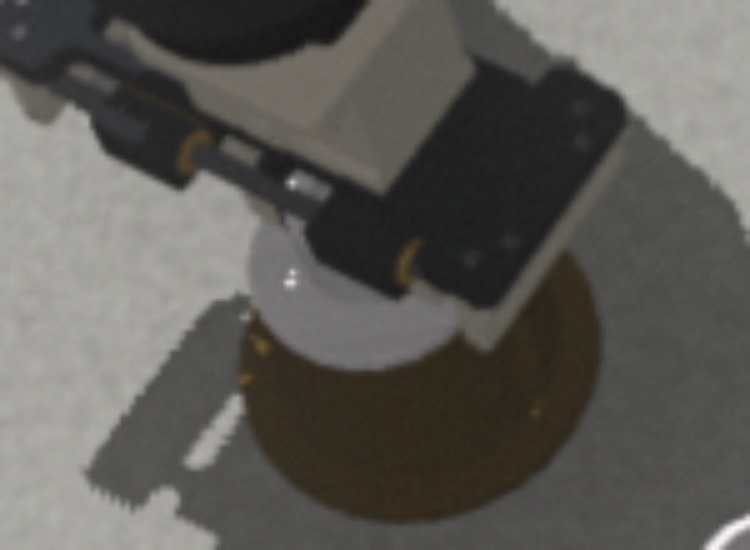

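>>> play_rows:
  steps:
    - {"gripper":0,"tx":0.02,"ty":0,"tz":0,"ax":0,"ay":0,"az":0}
    - {"gripper":0,"tx":0,"ty":0,"tz":0,"ax":0,"ay":0,"az":0}
    - {"gripper":0,"tx":0,"ty":0,"tz":0,"ax":0,"ay":0,"az":0}

```text
t: 10.63
eef_pos: [0.5339, -0.209, 0.2672]
ee_rot: [2.401, 1.571, -0.276]
force: [0.5, 0.2, -1.5]
width: 0.0441
```

>>> play_rows:
  steps:
    - {"gripper":0,"tx":0.02,"ty":0,"tz":0,"ax":0,"ay":0,"az":0}
    - {"gripper":0,"tx":0,"ty":0,"tz":0,"ax":0,"ay":0,"az":0}
    - {"gripper":0,"tx":0,"ty":0,"tz":0,"ax":0,"ay":0,"az":0}

```text
t: 10.88
eef_pos: [0.5339, -0.209, 0.2671]
ee_rot: [2.335, 1.57, -0.343]
force: [-1.4, 1.4, 2.6]
width: 0.0439
```

Contact: the vertical force went from -1.5 to +2.6 N. I'll release and rise.

>>> play_rows:
  newtons: 10
  steps:
    - {"gripper":0.56,"tx":0,"ty":0,"tz":0,"ax":0,"ay":0,"az":0}
    - {"gripper":0.65,"tx":0,"ty":0,"tz":0,"ax":0,"ay":0,"az":0}
    - {"gripper":0.8,"tx":0,"ty":0,"tz":0,"ax":0,"ay":0,"az":0}
    - {"gripper":1,"tx":0,"ty":0,"tz":0,"ax":0,"ay":0,"az":0}
    - {"gripper":1,"tx":0,"ty":0,"tz":0,"ax":0,"ay":0,"az":0}
    - {"gripper":1,"tx":0,"ty":0,"tz":0,"ax":0,"ay":0,"az":0}
    - {"gripper":1,"tx":0,"ty":0,"tz":0,"ax":0,"ay":0,"az":0}
    - {"gripper":1,"tx":0,"ty":0,"tz":0,"ax":0,"ay":0,"az":0}

```text
t: 11.55
eef_pos: [0.5339, -0.209, 0.2666]
ee_rot: [-0.476, 1.571, 3.13]
force: [-0.3, 0.2, 0.5]
width: 0.0864
```

>>> play_rows:
  steps:
    - {"gripper":1,"tx":-0.3,"ty":0,"tz":0,"ax":0,"ay":0,"az":0}
    - {"gripper":1,"tx":-0.7,"ty":0,"tz":0,"ax":0,"ay":0,"az":0}
    - {"gripper":1,"tx":-1,"ty":0,"tz":0,"ax":0,"ay":0,"az":0}
    - {"gripper":1,"tx":-1,"ty":0,"tz":0,"ax":0,"ay":0,"az":0}
    - {"gripper":1,"tx":-1,"ty":0,"tz":0,"ax":0,"ay":0,"az":0}
    - {"gripper":1,"tx":-1,"ty":0,"tz":0,"ax":0,"ay":0,"az":0}
    - {"gripper":1,"tx":-0.8,"ty":0,"tz":0,"ax":0,"ay":0,"az":0}
    - {"gripper":1,"tx":-0.2,"ty":0,"tz":0,"ax":0,"ay":0,"az":0}
    - {"gripper":1,"tx":0,"ty":0,"tz":0,"ax":0,"ay":0,"az":0}

```text
t: 12.3
eef_pos: [0.534, -0.2091, 0.4192]
ee_rot: [2.558, 1.567, -0.119]
force: [-0.3, -0.3, -0.1]
width: 0.0878
```

Run:
```python
from h import *
plan(.5315,.244,.43)
print(pose()[2]['q'])
im=optics.grab_frame("scene");cv2.imwrite("pics/s5.png",cv2.resize(im[220:330,120:270,::-1],None,fx=5,fy=5))
```

```text
t 12.3 pos [ 0.534  -0.2091  0.4192] jaw dir deg -153.4172004763472 x-axis [ 0.0041 -0.0005 -1.    ] w 0.08775235355419567 F [-0.3306 -0.2513 -0.1109]
d units tool [ -0.4428 -16.2513  -8.0204] mm world [ -2.5375 453.065   10.8344]
turn units [-0.     -0.0332 -0.0219]
[-0.032   0.182  -0.1968  0.0004 -1.1879  0.4958]
```

View pics/s5.png

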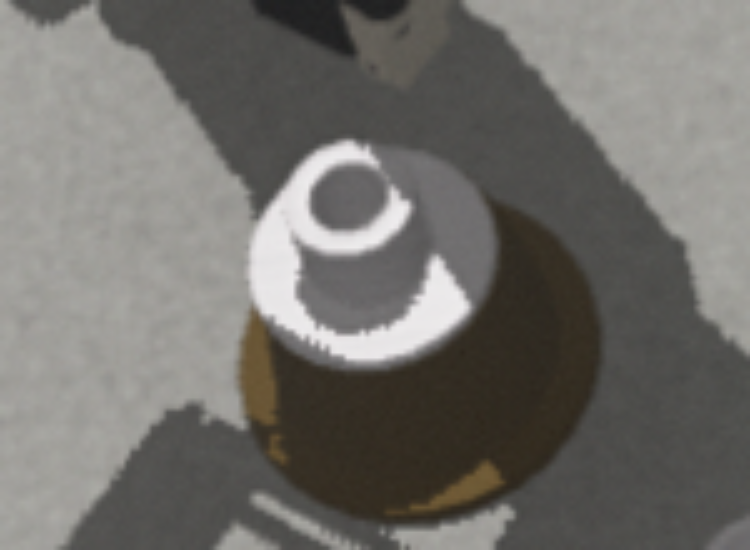

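The cap sits flat, and its edge is flush with the rim all round in this view. Next is the probe.

>>> play_rows:
  steps:
    - {"gripper":1,"tx":0,"ty":-0.6,"tz":-0.3,"ax":0,"ay":0,"az":0}
    - {"gripper":1,"tx":0,"ty":-0.85,"tz":-0.42,"ax":0,"ay":0,"az":0}
    - {"gripper":1,"tx":0,"ty":-0.85,"tz":-0.42,"ax":0,"ay":0,"az":0}
    - {"gripper":1,"tx":0,"ty":-0.85,"tz":-0.42,"ax":0,"ay":0,"az":0}
    - {"gripper":1,"tx":0,"ty":-0.85,"tz":-0.42,"ax":0,"ay":0,"az":0}
    - {"gripper":1,"tx":0,"ty":-0.85,"tz":-0.42,"ax":0,"ay":0,"az":0}
    - {"gripper":1,"tx":0,"ty":-0.85,"tz":-0.42,"ax":0,"ay":0,"az":0}
    - {"gripper":1,"tx":0,"ty":-0.85,"tz":-0.42,"ax":0,"ay":0,"az":0}
    - {"gripper":1,"tx":0,"ty":-0.85,"tz":-0.42,"ax":0,"ay":0,"az":0}
    - {"gripper":1,"tx":0,"ty":-0.85,"tz":-0.42,"ax":0,"ay":0,"az":0}
    - {"gripper":1,"tx":0,"ty":-0.85,"tz":-0.42,"ax":0,"ay":0,"az":0}
    - {"gripper":1,"tx":0,"ty":-0.85,"tz":-0.42,"ax":0,"ay":0,"az":0}
    - {"gripper":1,"tx":0,"ty":-0.85,"tz":-0.42,"ax":0,"ay":0,"az":0}
    - {"gripper":1,"tx":0,"ty":-0.85,"tz":-0.42,"ax":0,"ay":0,"az":0}
    - {"gripper":1,"tx":0,"ty":-0.85,"tz":-0.42,"ax":0,"ay":0,"az":0}
    - {"gripper":1,"tx":0,"ty":-0.85,"tz":-0.42,"ax":0,"ay":0,"az":0}
    - {"gripper":1,"tx":0,"ty":-0.85,"tz":-0.42,"ax":0,"ay":0,"az":0}
    - {"gripper":1,"tx":0,"ty":-0.85,"tz":-0.42,"ax":0,"ay":0,"az":0}
    - {"gripper":1,"tx":0,"ty":-0.85,"tz":-0.42,"ax":0,"ay":0,"az":0}
    - {"gripper":1,"tx":0,"ty":-0.35,"tz":-0.16,"ax":0,"ay":0,"az":0}

```text
t: 14.02
eef_pos: [0.5312, 0.2463, 0.4148]
ee_rot: [0.135, 1.568, -2.542]
force: [0.7, -0.5, 0.1]
width: 0.0876
```

Run:
```python
from h import *
for cam in ["scene","top"]:
    im=optics.grab_frame(cam);cv2.imwrite(f"pics/{cam}6.png",im[:,:,::-1])
    crop=im[215:335,120:270] if cam=="scene" else im[200:310,360:470]
    cv2.imwrite(f"pics/{cam}6c.png",cv2.resize(crop[:,:,::-1],None,fx=5,fy=5,interpolation=0))
plan(.5315,.244,.314)
print(pose()[2]['q'])
```

```text
t 14.12 pos [0.5312 0.2453 0.415 ] jaw dir deg -153.32337378568155 x-axis [-0.0021 -0.0016 -1.    ] w 0.08756125333101224 F [-0.263  -0.0961  0.112 ]
d units tool [4.0386 0.0522 0.0014] mm world [   0.3415   -1.344  -100.9636]
turn units [ 0.      0.0249 -0.0045]
[ 0.7666  0.2061 -0.1757 -0.0003 -1.1917 -0.3009]
```

View pics/scene6.png

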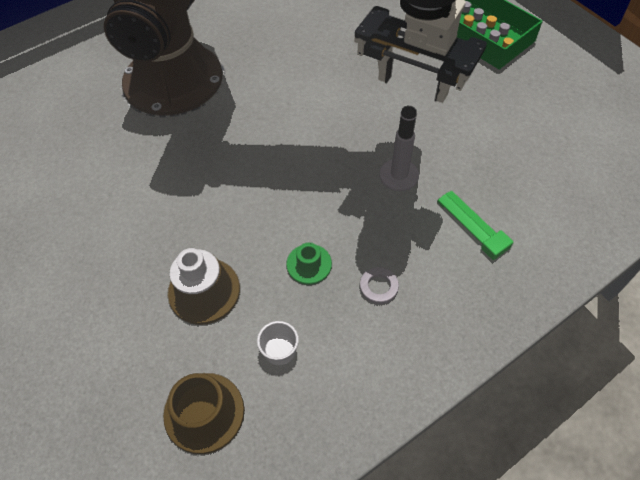

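View pics/top6c.png

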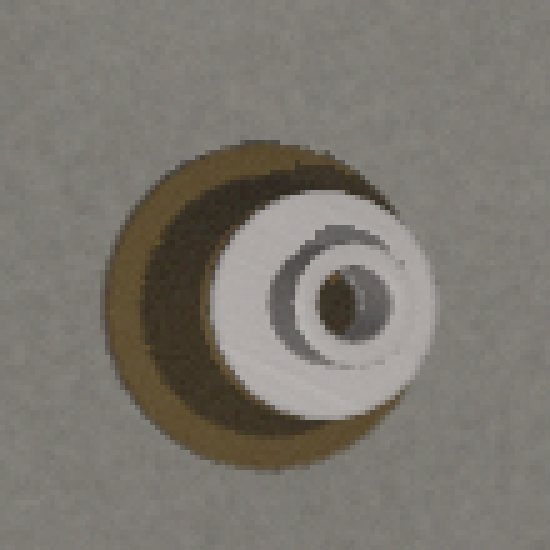

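View pics/scene6c.png

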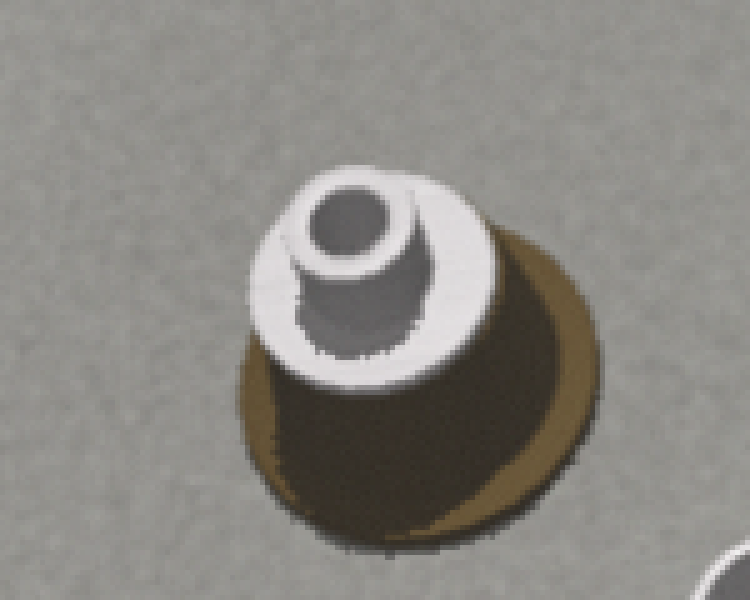

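The gripper is above the probe and everything else is undisturbed. The top crop shows a thin brown sliver on the rim's +y side, so I'll quantify the centring in both cameras.

Run:
```python
from h import *
for cam,roi in [("scene",(245,328,160,245)),("top",(225,300,375,450))]:
    im=cv2.imread(f"pics/{cam}6.png")[:,:,::-1].astype(int)
    R=np.zeros((480,640),bool);R[roi[0]:roi[1],roi[2]:roi[3]]=1
    sat=im.max(2)-im.min(2); g=im.mean(2)
    capm=(R&(g>(140 if cam=="top" else 165))&(sat<30)).astype(np.uint8)
    h=cv2.convexHull(max(cv2.findContours(capm,0,1)[0],key=cv2.contourArea)); M=np.zeros_like(capm);cv2.fillConvexPoly(M,h,1)
    # cap raised
    seg=[(z0+.075,r0,z1+.075,r1) for z0,r0,z1,r1 in MOD['cap']]
    # convex hull of both for render: compare with hull
    seg1=[(.083,.042,.12,.022)] if 0 else seg
    print(cam,"cap",M.sum(),fit(cam,M.astype(float),[(.0765,.042,.083,.042),(.083,.022,.12,.022)],(.5335,-.209)))
    # housing silhouette (whole: housing+cap), from saturation or cap
    hm=(R&((sat>22)|(M>0))).astype(np.uint8); hm=cv2.morphologyEx(hm,cv2.MORPH_CLOSE,np.ones((5,5),np.uint8))
    n,l,s,_=cv2.connectedComponentsWithStats(hm); k=1+np.argmax(s[1:,4]); hm=(l==k)
    print(cam,"housing",hm.sum(),fit(cam,hm.astype(float),MOD['housing']+seg,(.5335,-.209)), fit(cam,np.load(f"m_{cam}_housing.npy"),MOD['housing'],(.5335,-.209)))
```

```text
scene cap 1738 (array([ 0.532 , -0.2093]), np.float64(0.061995983663891335))
scene housing 2565 (array([ 0.5303, -0.2068]), np.float64(0.713644459733211)) (array([ 0.5339, -0.2084]), np.float64(0.03437593855923113))
top cap 1641 (array([ 0.533 , -0.2105]), np.float64(0.03464649723387222))
top housing 3148 (array([ 0.5331, -0.2088]), np.float64(0.08598176246356229)) (array([ 0.5331, -0.2076]), np.float64(0.01799732355850352))
```

Run:
```python
from h import *
for cam,(r0,r1,c0,c1),xy,xyc in [("scene",(245,305,165,230),(.5325,-.2085),(.532,-.2093)),("top",(230,290,380,450),(.5331,-.209),(.533,-.2105))]:
    tiles=[]
    for f in ["0","6"]:
        im=cv2.imread(f"pics/{cam}{f}.png")[r0:r1,c0:c1]; S=6
        im=cv2.resize(im,None,fx=S,fy=S,interpolation=cv2.INTER_CUBIC)
        for (z,r,col) in ([(.075,.042,(0,0,255)),(.075,.034,(255,255,0))] if f=="0" else [(.083,.042,(0,0,255)),(.12,.022,(255,0,0)),(.12,.013,(255,0,0))]):
            q=xy
            p=(proj(cam,disc(*q,z,r))-[c0,r0]+.5)*S-.5
            cv2.polylines(im,[np.round(p*8).astype(np.int32)],True,col,1,cv2.LINE_AA,shift=3)
        tiles.append(im)
    cv2.imwrite(f"pics/ov_{cam}.png",np.hstack(tiles))
```

```text
(no output)
```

View pics/ov_scene.png

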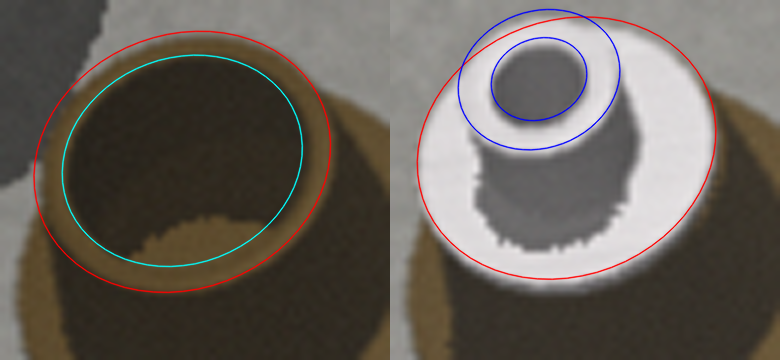

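View pics/ov_top.png

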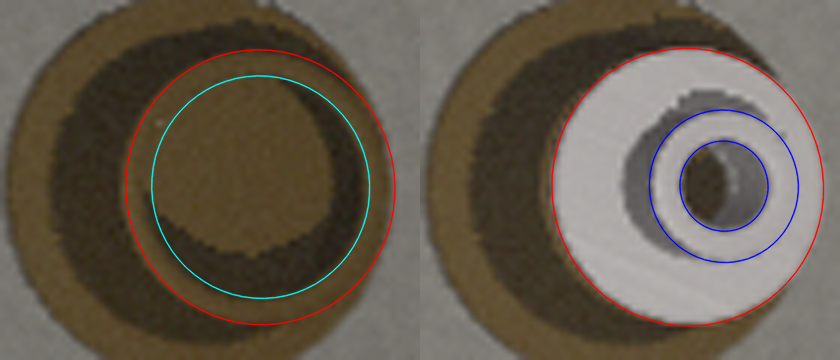

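The overlays of rim (before) and flange (now) agree to about 0.5 px in both views. The cap is off by about 1 mm towards -y, well inside the 4 mm limit. I'll descend on the probe.

>>> play_rows:
  steps:
    - {"gripper":1,"tx":0.5,"ty":0.04,"tz":0,"ax":0,"ay":0,"az":0}
    - {"gripper":1,"tx":0.8,"ty":0,"tz":0,"ax":0,"ay":0,"az":0}
    - {"gripper":1,"tx":0.9,"ty":0,"tz":0,"ax":0,"ay":0,"az":0}
    - {"gripper":1,"tx":0.8,"ty":0,"tz":0,"ax":0,"ay":0,"az":0}
    - {"gripper":1,"tx":0.6,"ty":0,"tz":0,"ax":0,"ay":0,"az":0}
    - {"gripper":1,"tx":0.3,"ty":0,"tz":0,"ax":0,"ay":0,"az":0}
    - {"gripper":1,"tx":0.14,"ty":0,"tz":0,"ax":0,"ay":0,"az":0}
    - {"gripper":1,"tx":0,"ty":0,"tz":0,"ax":0,"ay":0,"az":0}
    - {"gripper":1,"tx":0,"ty":0,"tz":0,"ax":0,"ay":0,"az":0}
    - {"gripper":1,"tx":0,"ty":0,"tz":0,"ax":0,"ay":0,"az":0}

```text
t: 14.95
eef_pos: [0.5322, 0.2432, 0.3167]
ee_rot: [-2.992, 1.569, 0.613]
force: [-0.7, 0.7, -0.2]
width: 0.0874
```

Run:
```python
from h import *
im=optics.grab_frame("scene");cv2.imwrite(f"pics/s7.png",cv2.resize(im[50:210,300:500,::-1],None,fx=3.5,fy=3.5))
plan(.5315,.244,.314)
```

```text
t 15.0 pos [0.5322 0.2432 0.3167] jaw dir deg -153.42186478574155 x-axis [ 0.0014  0.0011 -1.    ] w 0.08791681294734094 F [ 0.336  -0.5    -0.0257]
d units tool [ 0.109  -0.0385  0.0102] mm world [-0.6551  0.7501 -2.7257]
turn units [ 0.     -0.0162  0.0031]
```

View pics/s7.png

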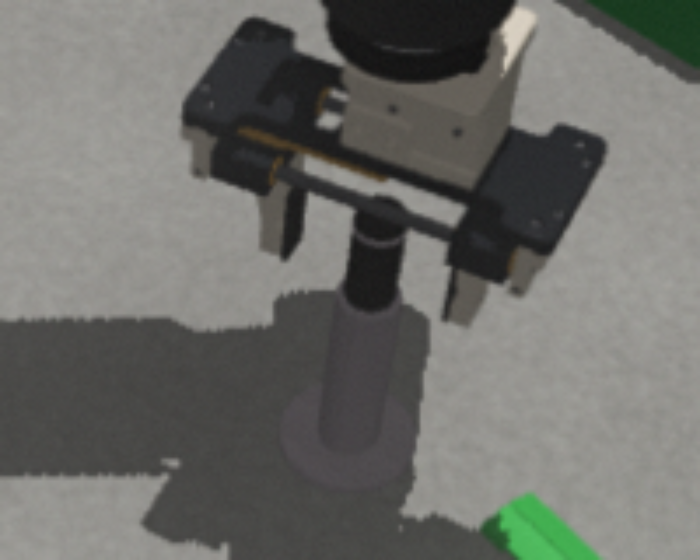

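>>> play_rows:
  newtons: 6
  steps:
    - {"gripper":0,"tx":0,"ty":0,"tz":0,"ax":0,"ay":0,"az":0}
    - {"gripper":0,"tx":0,"ty":0,"tz":0,"ax":0,"ay":0,"az":0}
    - {"gripper":0,"tx":0,"ty":0,"tz":0,"ax":0,"ay":0,"az":0}
    - {"gripper":0,"tx":0,"ty":0,"tz":0,"ax":0,"ay":0,"az":0}
    - {"gripper":0,"tx":0,"ty":0,"tz":0,"ax":0,"ay":0,"az":0}
    - {"gripper":0,"tx":0,"ty":0,"tz":0,"ax":0,"ay":0,"az":0}
    - {"gripper":0,"tx":0,"ty":0,"tz":0,"ax":0,"ay":0,"az":0}
    - {"gripper":0,"tx":0,"ty":0,"tz":0,"ax":0,"ay":0,"az":0}
    - {"gripper":0,"tx":0,"ty":0,"tz":0,"ax":0,"ay":0,"az":0}
    - {"gripper":0,"tx":0,"ty":0,"tz":0,"ax":0,"ay":0,"az":0}

```text
t: 15.83
eef_pos: [0.5319, 0.2432, 0.3157]
ee_rot: [-2.972, 1.571, 0.633]
force: [0.1, 0.5, -0.8]
width: 0.0279
```

>>> play_rows:
  steps:
    - {"gripper":0.6,"tx":0,"ty":0,"tz":0,"ax":0,"ay":0,"az":0}
    - {"gripper":0.6,"tx":0,"ty":0,"tz":0,"ax":0,"ay":0,"az":0}
    - {"gripper":0.6,"tx":0,"ty":0,"tz":0,"ax":0,"ay":0,"az":0}
    - {"gripper":0.6,"tx":0,"ty":0,"tz":0,"ax":0.5,"ay":0,"az":0}
    - {"gripper":0.6,"tx":0,"ty":0,"tz":0,"ax":1,"ay":0,"az":0}
    - {"gripper":0.6,"tx":0,"ty":0,"tz":0,"ax":1,"ay":0,"az":0}
    - {"gripper":0.6,"tx":0,"ty":0,"tz":0,"ax":1,"ay":0,"az":0}
    - {"gripper":0.6,"tx":0,"ty":0,"tz":0,"ax":1,"ay":0,"az":0}
    - {"gripper":0.6,"tx":0,"ty":0,"tz":0,"ax":1,"ay":0,"az":0}
    - {"gripper":0.6,"tx":0,"ty":0,"tz":0,"ax":1,"ay":0,"az":0}
    - {"gripper":0.6,"tx":0,"ty":0,"tz":0,"ax":1,"ay":0,"az":0}
    - {"gripper":0.6,"tx":0,"ty":0,"tz":0,"ax":1,"ay":0,"az":0}
    - {"gripper":0.6,"tx":0,"ty":0,"tz":0,"ax":1,"ay":0,"az":0}
    - {"gripper":0.6,"tx":0,"ty":0,"tz":0,"ax":1,"ay":0,"az":0}
    - {"gripper":0.6,"tx":0,"ty":0,"tz":0,"ax":1,"ay":0,"az":0}
    - {"gripper":0.6,"tx":0,"ty":0,"tz":0,"ax":1,"ay":0,"az":0}
    - {"gripper":0.6,"tx":0,"ty":0,"tz":0,"ax":1,"ay":0,"az":0}
    - {"gripper":0.6,"tx":0,"ty":0,"tz":0,"ax":1,"ay":0,"az":0}
    - {"gripper":0.6,"tx":0,"ty":0,"tz":0,"ax":0.5,"ay":0,"az":0}
    - {"gripper":0.6,"tx":0,"ty":0,"tz":0,"ax":0,"ay":0,"az":0}

```text
t: 17.5
eef_pos: [0.5319, 0.2431, 0.3156]
ee_rot: [0.869, 1.571, 2.901]
force: [0.6, -0.0, -0.2]
width: 0.0525
```

>>> play_rows:
  newtons: 25
  steps:
    - {"gripper":0,"tx":0,"ty":0,"tz":0,"ax":0,"ay":0,"az":0}
    - {"gripper":0,"tx":0,"ty":0,"tz":0,"ax":0,"ay":0,"az":0}
    - {"gripper":0,"tx":0,"ty":0,"tz":0,"ax":0,"ay":0,"az":0}
    - {"gripper":0,"tx":0,"ty":0,"tz":0,"ax":0,"ay":0,"az":0}
    - {"gripper":0,"tx":0,"ty":0,"tz":0,"ax":0,"ay":0,"az":0}
    - {"gripper":0,"tx":0,"ty":0,"tz":0,"ax":0,"ay":0,"az":0}
    - {"gripper":0,"tx":0,"ty":0,"tz":0,"ax":0,"ay":0,"az":0}
    - {"gripper":0,"tx":0,"ty":0,"tz":0,"ax":0,"ay":0,"az":0}

```text
t: 18.17
eef_pos: [0.5319, 0.2432, 0.3157]
ee_rot: [-1.0, 1.571, 1.034]
force: [0.0, 0.4, -0.4]
width: 0.0278
```

Run:
```python
from h import *
plan(.5339,-.209,.460);print(pose()[2]['q'])
```

```text
t 18.17 pos [0.5319 0.2432 0.3157] jaw dir deg 116.58555527846177 x-axis [ 0.0001  0.0001 -1.    ] w 0.027835898405764795 F [ 0.0473  0.422  -0.3624]
d units tool [ -5.7749   8.0227 -16.2114] mm world [   2.0083 -452.2127  144.3155]
turn units [-0.      0.0008  0.0012]
[ 0.763   0.2848 -0.312  -0.     -0.9739 -1.8697]
```

Gripped at a width of 27.8 mm, which matches the handle. I'll lift by 145 mm.

>>> play_rows:
  steps:
    - {"gripper":0,"tx":-0.2,"ty":0,"tz":0,"ax":0,"ay":0,"az":0}
    - {"gripper":0,"tx":-0.4,"ty":0,"tz":0,"ax":0,"ay":0,"az":0}
    - {"gripper":0,"tx":-0.6,"ty":0,"tz":0,"ax":0,"ay":0,"az":0}
    - {"gripper":0,"tx":-0.6,"ty":0,"tz":0,"ax":0,"ay":0,"az":0}
    - {"gripper":0,"tx":-0.6,"ty":0,"tz":0,"ax":0,"ay":0,"az":0}
    - {"gripper":0,"tx":-0.6,"ty":0,"tz":0,"ax":0,"ay":0,"az":0}
    - {"gripper":0,"tx":-0.6,"ty":0,"tz":0,"ax":0,"ay":0,"az":0}
    - {"gripper":0,"tx":-0.6,"ty":0,"tz":0,"ax":0,"ay":0,"az":0}
    - {"gripper":0,"tx":-0.6,"ty":0,"tz":0,"ax":0,"ay":0,"az":0}
    - {"gripper":0,"tx":-0.5,"ty":0,"tz":0,"ax":0,"ay":0,"az":0}
    - {"gripper":0,"tx":-0.3,"ty":0,"tz":0,"ax":0,"ay":0,"az":0}
    - {"gripper":0,"tx":-0.2,"ty":0,"tz":0,"ax":0,"ay":0,"az":0}
    - {"gripper":0,"tx":0,"ty":0,"tz":0,"ax":0,"ay":0,"az":0}
    - {"gripper":0,"tx":0,"ty":0,"tz":0,"ax":0,"ay":0,"az":0}
    - {"gripper":0,"tx":0,"ty":0,"tz":0,"ax":0,"ay":0,"az":0}

```text
t: 19.42
eef_pos: [0.5317, 0.2431, 0.4598]
ee_rot: [1.647, 1.569, -2.602]
force: [-0.8, -0.1, -1.7]
width: 0.028
```

Run:
```python
from h import *
im=optics.grab_frame("scene");cv2.imwrite(f"pics/s8.png",im[:,:,::-1])
plan(.5339,-.209,.460);print(pose()[2]['q'])
print([ (d['location'],d['confidence']) for d in finder.pinpoint("probe_tip","scene")])
p,R,s=pose(); print(proj("scene",[p+R@[.3107,0,0],p+R@[.1907,0,0]]))
```

```text
t 19.47 pos [0.5317 0.2431 0.4597] jaw dir deg 116.57100931537283 x-axis [-0.0013 -0.0009 -1.    ] w 0.02797488590718289 F [ 0.3674 -0.2963 -2.1311]
d units tool [  0.0058   8.0119 -16.2126] mm world [   2.1574 -452.0992    0.2509]
turn units [-0.     -0.002  -0.0148]
[ 0.7629  0.1804 -0.1059 -0.0003 -1.2861 -1.8699]
[([123.3, 401.0], 0.55)]
[[405.9317 124.7489]
 [413.7818  74.3962]]
```

View pics/s8.png

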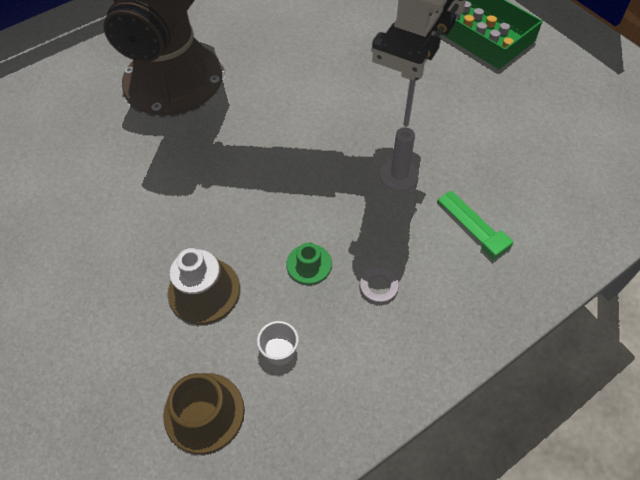

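The probe is out of the stand. Its tip shows at about (406,124), as predicted from the arm pose. I'll move over the cap.

>>> play_rows:
  steps:
    - {"gripper":0,"tx":0,"ty":0.1,"tz":-0.2,"ax":0,"ay":0,"az":0}
    - {"gripper":0,"tx":0,"ty":0.2,"tz":-0.4,"ax":0,"ay":0,"az":0}
    - {"gripper":0,"tx":0,"ty":0.3,"tz":-0.6,"ax":0,"ay":0,"az":0}
    - {"gripper":0,"tx":0,"ty":0.4,"tz":-0.8,"ax":0,"ay":0,"az":0}
    - {"gripper":0,"tx":0,"ty":0.4,"tz":-0.8,"ax":0,"ay":0,"az":0}
    - {"gripper":0,"tx":0,"ty":0.4,"tz":-0.8,"ax":0,"ay":0,"az":0}
    - {"gripper":0,"tx":0,"ty":0.4,"tz":-0.8,"ax":0,"ay":0,"az":0}
    - {"gripper":0,"tx":0,"ty":0.4,"tz":-0.8,"ax":0,"ay":0,"az":0}
    - {"gripper":0,"tx":0,"ty":0.4,"tz":-0.8,"ax":0,"ay":0,"az":0}
    - {"gripper":0,"tx":0,"ty":0.4,"tz":-0.8,"ax":0,"ay":0,"az":0}
    - {"gripper":0,"tx":0,"ty":0.4,"tz":-0.8,"ax":0,"ay":0,"az":0}
    - {"gripper":0,"tx":0,"ty":0.4,"tz":-0.8,"ax":0,"ay":0,"az":0}
    - {"gripper":0,"tx":0,"ty":0.4,"tz":-0.8,"ax":0,"ay":0,"az":0}
    - {"gripper":0,"tx":0,"ty":0.4,"tz":-0.8,"ax":0,"ay":0,"az":0}
    - {"gripper":0,"tx":0,"ty":0.4,"tz":-0.8,"ax":0,"ay":0,"az":0}
    - {"gripper":0,"tx":0,"ty":0.4,"tz":-0.8,"ax":0,"ay":0,"az":0}
    - {"gripper":0,"tx":0,"ty":0.4,"tz":-0.8,"ax":0,"ay":0,"az":0}
    - {"gripper":0,"tx":0,"ty":0.4,"tz":-0.8,"ax":0,"ay":0,"az":0}
    - {"gripper":0,"tx":0,"ty":0.4,"tz":-0.8,"ax":0,"ay":0,"az":0}
    - {"gripper":0,"tx":0,"ty":0.4,"tz":-0.8,"ax":0,"ay":0,"az":0}

```text
t: 21.18
eef_pos: [0.5307, -0.1728, 0.4609]
ee_rot: [-2.552, 1.571, -0.518]
force: [-0.2, 0.1, -1.4]
width: 0.0279
```

>>> play_rows:
  steps:
    - {"gripper":0,"tx":0,"ty":0.3,"tz":-0.6,"ax":0,"ay":0,"az":0}
    - {"gripper":0,"tx":0,"ty":0.2,"tz":-0.5,"ax":0,"ay":0,"az":0}
    - {"gripper":0,"tx":0,"ty":0.1,"tz":-0.2,"ax":0,"ay":0,"az":0}
    - {"gripper":0,"tx":0,"ty":0.01,"tz":-0.11,"ax":0,"ay":0,"az":0}
    - {"gripper":0,"tx":0,"ty":0,"tz":0,"ax":0,"ay":0,"az":0}
    - {"gripper":0,"tx":0,"ty":0,"tz":0,"ax":0,"ay":0,"az":0}
    - {"gripper":0,"tx":0,"ty":0,"tz":0,"ax":0,"ay":0,"az":0}
    - {"gripper":0,"tx":0,"ty":0,"tz":0,"ax":0,"ay":0,"az":0}
    - {"gripper":0,"tx":0,"ty":0,"tz":0,"ax":0,"ay":0,"az":0}

```text
t: 21.93
eef_pos: [0.5341, -0.2083, 0.4608]
ee_rot: [-1.935, 1.571, 0.1]
force: [0.4, -0.3, -1.9]
width: 0.0272
```

Run:
```python
from h import *
plan(.5339,-.209,.460)
im=optics.grab_frame("scene");cv2.imwrite(f"pics/s9.png",cv2.resize(im[180:330,120:270,::-1],None,fx=4,fy=4,interpolation=cv2.INTER_CUBIC))
plan(.5339,-.209,.460);print(pose()[2]['q'])
print([ (d['location'],d['confidence']) for d in finder.pinpoint("probe_tip","scene")+finder.pinpoint("probe_neck","scene")])
p,R,s=pose(); print(proj("scene",[p+R@[.3107,0,0],p+R@[.1907,0,0]]))
plan(.5339,-.209,.460)
```

```text
t 21.93 pos [ 0.5341 -0.2083  0.4608] jaw dir deg 116.62590563795554 x-axis [ 0.0003  0.     -1.    ] w 0.027196374020115325 F [ 0.449  -0.3247 -1.896 ]
d units tool [ 0.032   0.0208 -0.0198] mm world [-0.2423 -0.6752 -0.8008]
turn units [ 0.     -0.001   0.0026]
t 21.98 pos [ 0.5341 -0.2084  0.4608] jaw dir deg 116.62370580396453 x-axis [ 0.0002  0.     -1.    ] w 0.02744419772298887 F [ 0.0681 -0.4017 -1.8283]
d units tool [ 0.0308  0.0198 -0.0181] mm world [-0.2381 -0.6266 -0.769 ]
turn units [ 0.     -0.0005  0.0014]
[-0.0309  0.16   -0.1287 -0.     -1.2819 -1.0753]
[([246.2, 185.8], 0.65), ([224.5, 470.1], 0.58), ([173.2, 398.7], 0.47), ([176.1, 400.3], 0.66), ([207.4, 168.9], 0.57), ([225.4, 471.8], 0.26), ([272.0, 196.4], 0.17), ([349.9, 281.9], 0.17)]
[[185.8856 248.8555]
 [167.8279 204.8803]]
t 22.08 pos [ 0.5342 -0.2085  0.4607] jaw dir deg 116.60798163927943 x-axis [ 0.0001  0.     -1.    ] w 0.0272303330944811 F [-0.1534 -0.4508 -1.8622]
d units tool [ 0.0286  0.0175 -0.0125] mm world [-0.2515 -0.4751 -0.7156]
turn units [ 0.     -0.0002  0.0008]
```

View pics/s9.png

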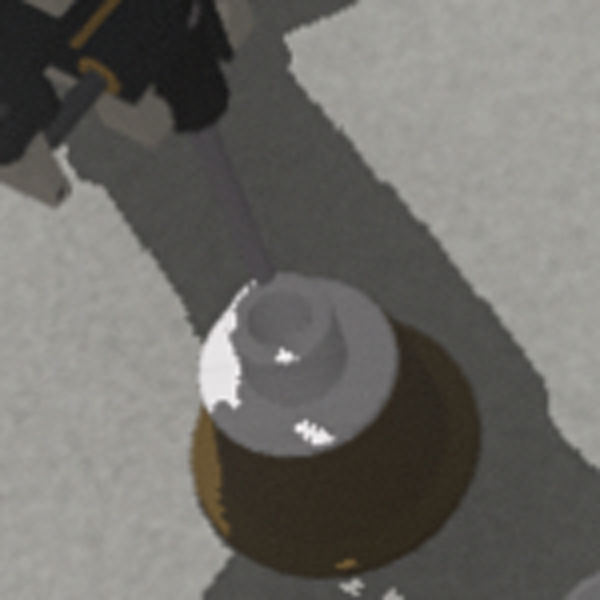

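The tip shows at about (186,249), within 1 px of the arm's prediction. I'll lower it to about 8 mm above the mouth and check its centring there.

>>> play_rows:
  steps:
    - {"gripper":0,"tx":0.2,"ty":0.02,"tz":-0.01,"ax":0,"ay":0,"az":0}
    - {"gripper":0,"tx":0.3,"ty":0,"tz":0,"ax":0,"ay":0,"az":0}
    - {"gripper":0,"tx":0.25,"ty":0,"tz":0,"ax":0,"ay":0,"az":0}
    - {"gripper":0,"tx":0.13,"ty":0,"tz":0,"ax":0,"ay":0,"az":0}
    - {"gripper":0,"tx":0,"ty":0,"tz":0,"ax":0,"ay":0,"az":0}
    - {"gripper":0,"tx":0,"ty":0,"tz":0,"ax":0,"ay":0,"az":0}
    - {"gripper":0,"tx":0,"ty":0,"tz":0,"ax":0,"ay":0,"az":0}

```text
t: 22.67
eef_pos: [0.5339, -0.2094, 0.4388]
ee_rot: [-3.061, 1.571, -1.026]
force: [-0.4, -0.2, -2.0]
width: 0.0279
```

Run:
```python
from h import *
im=optics.grab_frame("scene");c0,r0,S=150,225,8
big=cv2.resize(im[r0:r0+75,c0:c0+95,::-1],None,fx=S,fy=S,interpolation=cv2.INTER_CUBIC)
big=np.clip(big.astype(float)*1.5,0,255).astype(np.uint8)
p,R,s=pose()
for cen,z,r,col in [(p+R@[.3107,0,0],None,.005,(0,255,0)),((.5339,-.209),.12,.013,(255,0,0)),((.5339,-.209),.12,.022,(255,0,0))]:
    q=(proj("scene",disc(cen[0],cen[1],z or cen[2],r))-[c0,r0]+.5)*S-.5
    cv2.polylines(big,[np.round(q*8).astype(np.int32)],True,col,1,cv2.LINE_AA,shift=3)
cv2.imwrite(f"pics/s10.png",big)
plan(.5339,-.209,.3557); print((p+R@[.3107,0,0]))
im=optics.grab_frame("top");cv2.imwrite("pics/t10.png",cv2.resize(im[180:340,330:530,::-1],None,fx=3,fy=3))
```

```text
t 22.72 pos [ 0.5339 -0.2094  0.439 ] jaw dir deg 116.57404121898954 x-axis [ 0.0005 -0.0002 -1.    ] w 0.027622960801544336 F [-0.4544  0.2001 -1.6047]
d units tool [ 3.3305 -0.0068  0.0145] mm world [  0.0319   0.3861 -83.262 ]
turn units [ 0.     -0.0036  0.0035]
[ 0.534  -0.2094  0.1283]
```

View pics/s10.png

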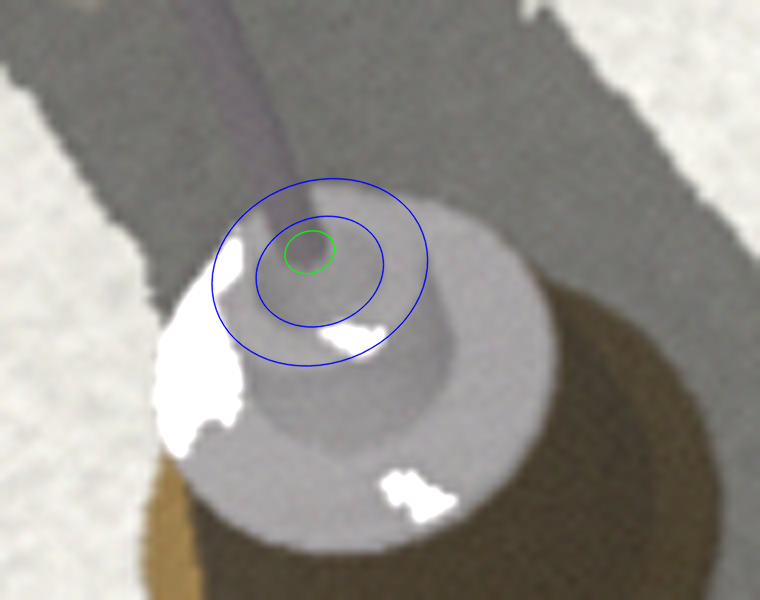

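View pics/t10.png

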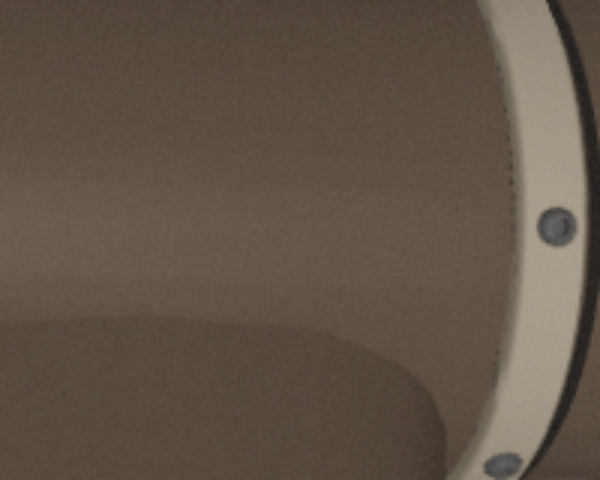

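Run:
```python
from h import *
ims=[optics.grab_frame("scene").astype(float) for _ in range(3)]
im=np.mean(ims,0); np.save("tipimg.npy",im)
old=cv2.imread("pics/scene6.png")[:,:,::-1].astype(float)
c0,r0,w,h,S=165,232,40,40,10
def prep(a,lo,hi):
    a=np.clip((a[r0:r0+h,c0:c0+w,::-1]-lo)/(hi-lo)*255,0,255).astype(np.uint8)
    return cv2.resize(a,None,fx=S,fy=S,interpolation=cv2.INTER_CUBIC)
A=prep(im,50,130);B=prep(old,50,200)
p,R,s=pose();print(p+R@[.3107,0,0])
def draw(I,x,y,z,r,col):
    q=(proj("scene",disc(x,y,z,r))-[c0,r0]+.5)*S-.5
    cv2.polylines(I,[np.round(q*8).astype(np.int32)],True,col,1,cv2.LINE_AA,shift=3)
t=p+R@[.3107,0,0]
draw(A,t[0],t[1],t[2],.005,(0,255,0))
for I in(A,B): draw(I,.5335,-.2095,.12,.013,(255,0,0)); draw(I,.5335,-.2095,.12,.022,(0,0,255))
cv2.imwrite("pics/s11.png",np.hstack([A,B]))
```

```text
[ 0.5339 -0.2093  0.1282]
```

View pics/s11.png

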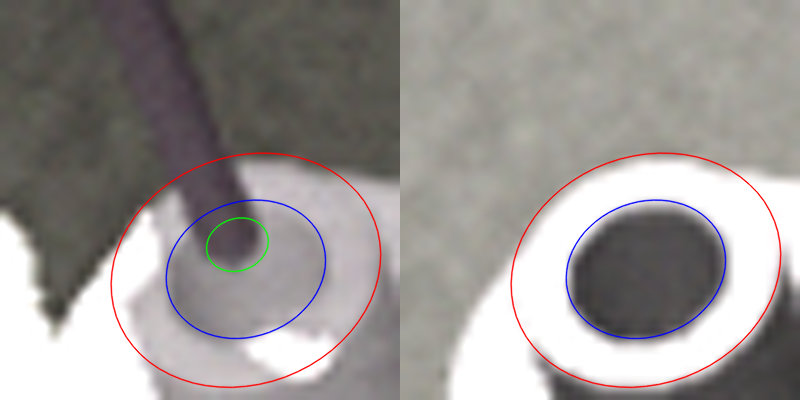

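Run:
```python
from h import *
im=np.load("tipimg.npy"); p,R,s=pose()
ax=np.array([p+R@[a,0,0] for a in np.linspace(.22,.3107,12)]); q=proj("scene",ax)
g=im.mean(2)
for (c,r) in q:
    r_=int(round(r)); print(r_, "pred col",round(np.interp(r_,q[:,1],q[:,0]),2), g[r_,int(c)-7:int(c)+9].astype(int), int(c)-7)
```

```text
225 pred col 175.45 [75 76 75 73 72 73 73 73 72 69 67 75 76 77 78 76] 168
228 pred col 176.68 [77 75 76 74 73 73 73 73 72 69 67 71 76 75 74 72] 169
231 pred col 177.92 [74 72 75 74 73 73 73 72 73 71 68 72 75 75 76 78] 170
234 pred col 179.16 [73 74 75 73 74 75 73 72 72 68 68 74 75 73 71 74] 172
237 pred col 180.4 [75 74 75 75 74 74 73 75 73 70 68 73 74 76 74 74] 173
240 pred col 181.64 [75 74 75 73 75 75 74 74 73 72 67 73 77 76 74 76] 174
243 pred col 182.88 [73 76 76 75 75 74 75 75 73 71 69 74 75 75 75 76] 175
245 pred col 183.7 [78 78 77 78 76 74 76 73 73 72 69 77 73 73 73 76] 176
248 pred col 184.95 [77 76 74 75 75 76 76 76 75 72 71 82 98 98 98 97] 177
251 pred col 186.19 [ 74  77  89  99  78  77  76  76  73  71  82 111 112 112 110 109] 179
253 pred col 187.02 [108 109 109  91  76  76  76  77  73  72  88 103 102 103 105 108] 180
256 pred col 188.25 [108 107  96  89  78  75  76  75  74  80  99 101 100 100  99  97] 181
```

Run:
```python
from h import *
im=np.load("tipimg.npy"); p,R,s=pose()
q=proj("scene",np.array([p+R@[a,0,0] for a in np.linspace(.22,.3107,40)]))
f=(im[:,:,0]+im[:,:,2])/2-im[:,:,1]
D=[]
for r in range(226,256):
    c=np.interp(r,q[:,1],q[:,0]); i=int(c); w=f[r,i-7:i+9]; bg=np.median(np.r_[w[:3],w[-4:]]); hi=np.median(w[5:9]); m=np.clip((w-bg)/(hi-bg),0,1); m[m<.35]=0
    D.append(((m*np.arange(i-7,i+9)).sum()/m.sum()-c, m.sum()))
D=np.array(D); print(D.T.round(2)); print(np.polyfit(np.arange(226,256),D[:,0],1), np.median(D,0))
```

```text
[[-0.91 -0.66 -0.9  -0.54 -0.63 -0.54 -0.67 -1.07 -0.63 -0.72 -0.51 -0.64
  -0.63 -0.64 -0.66 -0.59 -0.53 -0.88 -0.32 -0.64 -0.63 -0.75 -0.15  0.3
   0.55 -0.18 -0.03 -0.42 -0.49 -1.45]
 [ 5.47  6.73  7.22  7.09  6.26  6.37  6.74  7.76  6.95  7.09  6.52  6.33
   6.24  7.05  6.49  6.5   6.42  6.    6.67  6.2   6.96  6.    6.65  7.69
   8.7   4.42  6.48  7.11  5.48  5.64]]
[ 0.0161 -4.4208] [-0.6295  6.5109]
```

The rod is upright and within about 1 mm of the hole centre. I'll apply a 0.5 mm correction and lower slowly.

>>> play_rows:
  steps:
    - {"gripper":0,"tx":0,"ty":-0.01,"tz":0.02,"ax":0,"ay":0,"az":0}
    - {"gripper":0,"tx":0.1,"ty":0,"tz":0,"ax":0,"ay":0,"az":0}
    - {"gripper":0,"tx":0.15,"ty":0,"tz":0,"ax":0,"ay":0,"az":0}
    - {"gripper":0,"tx":0.15,"ty":0,"tz":0,"ax":0,"ay":0,"az":0}
    - {"gripper":0,"tx":0.15,"ty":0,"tz":0,"ax":0,"ay":0,"az":0}
    - {"gripper":0,"tx":0.15,"ty":0,"tz":0,"ax":0,"ay":0,"az":0}
    - {"gripper":0,"tx":0.1,"ty":0,"tz":0,"ax":0,"ay":0,"az":0}
    - {"gripper":0,"tx":0,"ty":0,"tz":0,"ax":0,"ay":0,"az":0}
    - {"gripper":0,"tx":0,"ty":0,"tz":0,"ax":0,"ay":0,"az":0}

```text
t: 23.67
eef_pos: [0.5338, -0.2088, 0.4185]
ee_rot: [1.178, 1.57, -3.071]
force: [0.9, 0.5, -1.4]
width: 0.0276
```

Run:
```python
from h import *
im=optics.grab_frame("scene").astype(float)
c0,r0,w,h,S=155,225,60,60,10
a=np.clip((im[r0:r0+h,c0:c0+w,::-1]-50)/80*255,0,255).astype(np.uint8)
A=cv2.resize(a,None,fx=S,fy=S,interpolation=cv2.INTER_CUBIC)
q=(proj("scene",disc(.5335,-.2095,.12,.013))-[c0,r0]+.5)*S-.5
cv2.polylines(A,[np.round(q*8).astype(np.int32)],True,(255,0,0),1,cv2.LINE_AA,shift=3)
cv2.imwrite("pics/s12.png",A)
plan(.5340,-.209,.3557)
```

```text
t 23.72 pos [ 0.5338 -0.2088  0.4187] jaw dir deg 116.57761782505649 x-axis [-0.     -0.0001 -1.    ] w 0.027770996471460113 F [ 0.3003 -0.1904 -0.9342]
d units tool [ 2.5195 -0.0019 -0.0114] mm world [  0.168   -0.2399 -62.9887]
turn units [-0.     -0.0005 -0.0007]
```

View pics/s12.png

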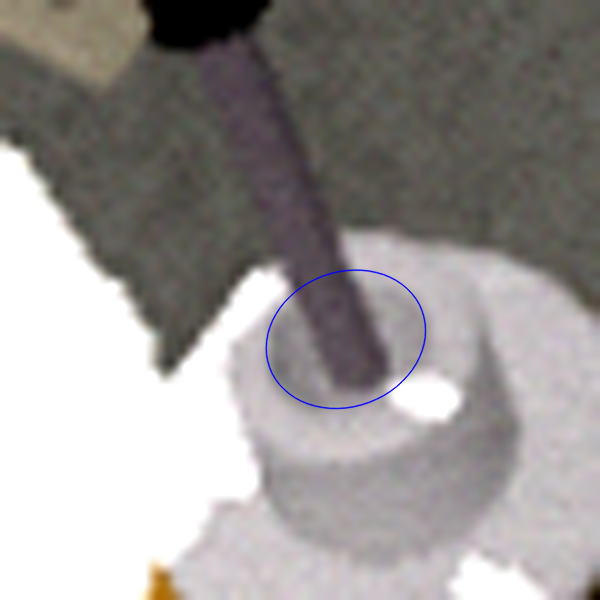

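The tip is inside the mouth with clearance on all sides. I'll continue down.

>>> play_rows:
  steps:
    - {"gripper":0,"tx":0.1,"ty":0,"tz":0,"ax":0,"ay":0,"az":0}
    - {"gripper":0,"tx":0.16,"ty":0,"tz":0,"ax":0,"ay":0,"az":0}
    - {"gripper":0,"tx":0.16,"ty":0,"tz":0,"ax":0,"ay":0,"az":0}
    - {"gripper":0,"tx":0.16,"ty":0,"tz":0,"ax":0,"ay":0,"az":0}
    - {"gripper":0,"tx":0.16,"ty":0,"tz":0,"ax":0,"ay":0,"az":0}
    - {"gripper":0,"tx":0.16,"ty":0,"tz":0,"ax":0,"ay":0,"az":0}
    - {"gripper":0,"tx":0.16,"ty":0,"tz":0,"ax":0,"ay":0,"az":0}
    - {"gripper":0,"tx":0.16,"ty":0,"tz":0,"ax":0,"ay":0,"az":0}
    - {"gripper":0,"tx":0.16,"ty":0,"tz":0,"ax":0,"ay":0,"az":0}
    - {"gripper":0,"tx":0.16,"ty":0,"tz":0,"ax":0,"ay":0,"az":0}
    - {"gripper":0,"tx":0.16,"ty":0,"tz":0,"ax":0,"ay":0,"az":0}
    - {"gripper":0,"tx":0.16,"ty":0,"tz":0,"ax":0,"ay":0,"az":0}
    - {"gripper":0,"tx":0.16,"ty":0,"tz":0,"ax":0,"ay":0,"az":0}
    - {"gripper":0,"tx":0.16,"ty":0,"tz":0,"ax":0,"ay":0,"az":0}
    - {"gripper":0,"tx":0.16,"ty":0,"tz":0,"ax":0,"ay":0,"az":0}
    - {"gripper":0,"tx":0.12,"ty":0,"tz":0,"ax":0,"ay":0,"az":0}
    - {"gripper":0,"tx":0.06,"ty":0,"tz":0,"ax":0,"ay":0,"az":0}
    - {"gripper":0,"tx":0,"ty":0,"tz":0,"ax":0,"ay":0,"az":0}
    - {"gripper":0,"tx":0,"ty":0,"tz":0,"ax":0,"ay":0,"az":0}
    - {"gripper":0,"tx":0,"ty":0,"tz":0,"ax":0,"ay":0,"az":0}

```text
t: 25.38
eef_pos: [0.5339, -0.2088, 0.3559]
ee_rot: [-2.251, 1.57, -0.217]
force: [-0.4, -0.4, -2.1]
width: 0.0275
```

Run:
```python
from h import *
im=optics.grab_frame("scene").astype(float)
c0,r0,w,h,S=140,205,85,85,7
a=np.clip((im[r0:r0+h,c0:c0+w,::-1]-30)/130*255,0,255).astype(np.uint8)
cv2.imwrite("pics/s13.png",cv2.resize(a,None,fx=S,fy=S,interpolation=cv2.INTER_CUBIC))
plan(.5340,-.209,.3557);s=pose()[2];print(s['qd'],s['moment'])
```

```text
t 25.43 pos [ 0.5338 -0.2088  0.3559] jaw dir deg 116.5777138437661 x-axis [ 0.0004 -0.0001 -1.    ] w 0.027653591239168968 F [ 0.4857 -0.6722 -2.2273]
d units tool [ 0.0087 -0.0013 -0.0111] mm world [ 0.1539 -0.2333 -0.217 ]
turn units [ 0.     -0.0026  0.0034]
[-0.0012  0.0008 -0.0002 -0.0016 -0.0006  0.0006] [-0.006   0.035   0.0013]
```

View pics/s13.png

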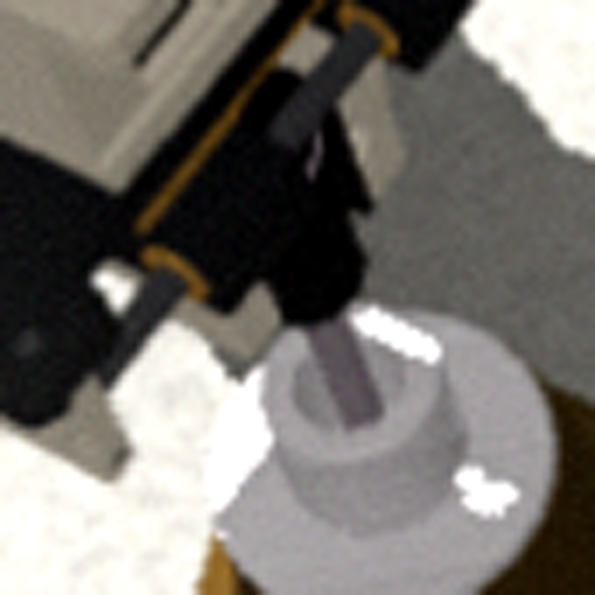

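The rod passes through the middle of the mouth, clear of the lip on both sides, and the arm is still with no contact force. I'm handing it in.

```bash
python3 -c "
from station import job_done; print(job_done())"
```

```text
the job is handed in; nothing more can be done
None
```

The cap is on the near housing's rim and released, and I handed the job in at about 25.4 s with the probe held in the guide hole. `job_done` gave no verdict.

- **Cap:** I centred it in the gripper with two grips 90° apart and set it down with about 3 N of contact. It looked flush and flat afterwards. Comparing rim and flange in both cameras put it about 1 mm off centre towards -y, against a limit of 4 mm. One cruder fit, of the cap against the whole housing outline, gave up to 2.9 mm. I put most of that down to the cameras' height errors and left the cap where it was.
- **Probe:** I centred it with the same two-grip method, lifted it clear of the stand and lowered it slowly. By the arm's pose the tip is at about z = 0.045 m, 30 mm below the cap's underside.
- **Last checks:**
  - The rod is within about 1 mm of the hole's centre in the scene camera.
  - The tool is vertical to about 0.0005 rad and the arm is still.
  - The force shows only the probe's weight, with no sign of contact.
  - The top camera was blocked by the arm during the insertion, so centring along the scene camera's line of sight rests on the arm's own position readings.
  - None of the pictures showed the spacer, tin or blade disturbed.

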